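# Slide a glazed tile on edge into its lane of the tile rack

## Task

Take the green-glazed tile out of the dark wooden stand and, keeping it upright on its long edge, start it in the mouth of the free lane (green tag) of the tile rack, then push it along the lane until it is fully home against the back stop, and leave it. Do not shift the tiles already in the rack, nor the bowl, the grey stone and the bottle.

Things in the scene. Friction and masses are not known exactly. Their poses are not given: they have to be found in the camera images.
- tile_center (a point): Centre of the loose tile to move: green-glazed with a pale and a brown band on each face, 140 mm long (its x), 8 mm thick (its y), 90 mm high (its z), 0.15 to 0.28 kg; either end may lead. It starts upright on its long edge in the stand, lower edge 10 mm and top edge 100 mm above the table; it may lean about 3 degrees in the groove.
- tile: The same tile; origin at the middle of its lower long edge, 45 mm below the centre; x along its length, y through its thickness, z up.
- stand: Fixed dark wooden stand, 110 mm by 70 mm at its foot, x along its groove. The groove is 10 mm wide, open at the top and both ends; its floor is 10 mm and its top 42 mm above the table. Origin on the table under the middle. The upper 58 mm of the tile are free.
- rack: Fixed wooden rack of four parallel lanes 38 mm apart, three holding a tile. Origin on the table below the middle of the mouth; x along the lanes into the rack, z up. Base 12 mm thick, 172 mm wide, from x = -120 mm (bare sill before the mouth, nothing else there) to 148 mm. Cross bars over all lanes at x = 0 to 12 and 120 to 132 mm, 110 to 120 mm above the table, on posts at y = +-82 mm.
- tag: Green tag of the free lane, any of the four: a green strip on the sill before it and a green cap on the front cross bar (paint only). Origin on the lane's centre line, on the base's upper face (12 mm above the table), 62 mm inside the mouth: where the middle of the tile's lower edge is when home. x along the lane into the rack, z up.
- lane_mouth (a point): Middle of the free lane's mouth on the base's upper face, 12 mm above the table; axes as the tag's. From x = 0 to 132 mm each lane has a pair of bottom ribs (12 to 36 mm above the table) and of top ribs (84 to 110 mm), 11 mm apart, flared to about 20 mm over the first 17 mm. A tile standing on the base has its top edge at 102 mm and passes 8 mm below the cross bars.
- lane_home (a point): Where the tile's centre is when fully home in the free lane: 62 mm inside the mouth, 57 mm above the table; axes as the tag's. The back stop is a fixed board across all lanes, its face 132 mm inside the mouth, 12 to 72 mm above the table: a tile fully home stands 8 mm proud of the mouth.
- stored1: Tile with blue glaze, the same size, standing home in another lane; origin at the middle of its lower edge. Leave it.
- stored2: Tile with yellow glaze, as the blue one. Leave it.
- stored3: Tile with white glaze, as the blue one. Leave it.
- bowl: White ceramic bowl, 116 mm across, 75 mm high; origin at its foot. Leave it.
- stone: Grey stone block, 60 x 170 x 35 mm; origin at the middle of its underside. Leave it.
- bottle: Clear bottle with a blue cap, 64 mm across, 190 mm high; origin at its foot. Leave it.

How it is judged:
On the way:
1. the tile stands upright and in line in the free lane, its leading end at least 10 mm inside the mouth but not yet home (x of tile_center in the frame of tag between -0.122 and -0.015 m and y of tile_center in the frame of tag between -0.006 and 0.006 m and angle between tile's own z axis and vertical below 0.12 rad and angle between the x axis of tile and the x axis of tag, either way round below 0.08 rad), for 0.1 s.
At the end, for the whole second after the job is handed in: Green tile upright on the base in the free lane, leading end within 5 mm of the back stop, within 4 mm of the centre line and 4 degrees of the lane, at rest, untouched; stored tiles within 8 mm, bowl, stone and bottle within 20 mm of their starts (x of tile_center in the frame of tag between -0.005 and 0.004 m and y of tile_center in the frame of tag between -0.004 and 0.004 m and z of tile_center in the frame of tag between 0.041 and 0.05 m and angle between tile's own z axis and vertical below 0.12 rad and angle between the x axis of tile and the x axis of tag, either way round below 0.08 rad and linear speed of tile below 0.01 m/s and contact force between the fingers and tile below 0.05 N and distance of each of stored1, stored2, stored3 from where it was at the start of the episode below 0.008 m and distance of each of bowl, stone, bottle from where it was at the start of the episode below 0.02 m).
It fails at once if the tile is tipped over or laid down (more than 40 degrees from upright) (angle between tile's own z axis and vertical above 0.7 rad).
It fails at once if a stored tile is shifted by more than 15 mm (distance of any of stored1, stored2, stored3 from where it was at the start of the episode above 0.015 m).
It fails at once if bowl, stone or bottle is shifted by more than 30 mm (distance of any of bowl, stone, bottle from where it was at the start of the episode above 0.03 m).
It also fails if it takes over 54 s, if anything falls off the work surface, if the arm or the gripper's body presses on something with over 40 N, if the wrist force passes 120 N, or if a joint passes its speed limit or range.

## Robot

A 6-joint arm with a two-finger parallel gripper is mounted at the origin on the work surface. World frame = base frame: x ahead of the robot, y to its left, z up, the work surface at z = 0. Lengths are in m, angles in rad, forces in N, time in s.
With the tool pointing down it reaches from about 0.375 to 0.9 m from the base axis. Payload 3.1 kg.
Tool frame: the origin (TCP) lies at the very end of the fingers, on their centre line; the grasp point (between the pads) lies arm.pinch_z behind it (arm.pinch_z is the distance from the TCP to the grasp point, in m); z points along the fingers, x is the direction in which the jaws open and shut, and the axes are right-handed (so a half turn about z gives the same grasp; the last joint's range is limited). The gripper opens to 85 mm and grips with 20 to 120 N. Pads are 22 mm wide; open, the fingers measure 114 mm over their backs; the gripper's body (76 mm by 85 mm) begins 54 mm behind the grasp point. The pads swing forward as they close: fully open they stand 13 mm farther back than shut.
Start: joints at [0.985, 0.527, 1.433, -0, 1.181, -0.178], TCP at [0.248, 0.574, 0.192] pointing down, gripper open.
Joint ranges: [-3.08, 3.08], [-0.75, 2.2], [0.22, 2.44], [-1.43, 4.57], [0, 2.65], [-2.85, 2.85]. Speed limits (rad/s): [2.79, 2.79, 3.14, 3.14, 3.14, 3.14].

## Interface

Orientations are given as a unit quaternion [x, y, z, w].
In Python, from rig import sense, viewer, hand_in, masks_of, landmark_of, arm gives the robot as it stands. The module is installed in compiled form; this text tells all that it offers.
- The arm moves only by the tool servo_tool, never from a script. Its argument "plan" is a list of rows, each a list of 5 numbers: the closure, from -1 (fully open) to 1 (shut), then the shift along the tool's x, y, z in mm, then the turn about the tool's z in rad. In form: [[jaw, x, y, z, twist], ...]. A call has 1 to 20 rows; each row shifts and turns the commanded pose from where the row before left it, along the tool's axes as they then stand; what a row does not reach is not made up. A row lasts 1/12 s, in which the tool goes at most 41.7 mm and 7.16 degrees, less where a joint would pass 70% of its speed; a pose out of reach is approached as far as the arm can. A call with a gripper value outside its range is refused whole. The fingers move at their own pace and stop on an object; "force" is the grip in N (left out, the last holds). Time passes only in rows, so rows that do not move let the fingers close. It gives the time, the measured TCP pose, the force and the opening at its end, in the units of the state.
- sense(): the state, without advancing time (a new reading comes with each control period).
- viewer.read_camera(name): name is "scene" or "top"; returns the picture (384x512x3 uint8, red, green, blue); there is no depth.
- viewer.camera_params(name): a dict with "camera_matrix" (3x3 intrinsics, pixels), "k1" (the pictures are not rectified: a ray, as slopes to the right and down, at radius r is drawn at 1 + k1 r^2 times it, then the intrinsics apply), "eye" and "orientation" of the camera in the world. Camera axes: x right, y down, z forward; pixel columns grow to the right and rows downward; lengths in m; the calibration is good to about 2 mm. A picture is of the moment at which its call begins. camera_params takes no time and is no camera call.
- hand_in(): hands the job in, once; it reports no verdict.
Trained networks look in the newest picture that a camera, given by its name, has taken for a name from the list of things; names that differ only in an ending like _2 or _b are one class to them, and where a whole thing is asked for, a point or a joint stands for the part that bears it (a point fixed in the world has none). Each returns a list of dicts, best first, with "score" (0 to 1); they miss things now and then, are a little off and sometimes report something else, mostly with a low value. They report only what shows in the picture. A call takes as long as a camera call.
- masks_of(name, camera): "mask" (384x512 bool, what is visible of it) and "point" ([column, row] in pixels, amid what is visible of it).
- landmark_of(name, camera): "point" ([column, row] in pixels: a listed point, or the origin of a listed thing).
The state is a dict: "t": time; "qpos": joint angles; "qvel": joint speeds; "joint_torque": joint torques, N m; "ee_pos": TCP position; "ee_rot": TCP orientation; "ft_force": force on the tool from outside, world axes, zero at the start; "ft_torque": the same for the moment, N m; "opening": finger opening in m.
Only numpy, scipy, OpenCV 4.12 (cv2) and the standard library are available. Lean on these libraries where they do the work, as an engineer would, in place of code of your own. Each camera call takes 0.05 s, during which the arm holds its last target.

## Working session

There is one attempt and no reset: what is moved stays moved. The work goes in short steps, Python scripts to look and compute and a tool call to move; the robot and the scene stay as the last step left them, time stands still between calls to the robot, and variables do not carry over. Pictures are saved under pics/ and viewed, and the job is handed in when it is done.

Besides the shell and the picture viewer there is one more tool, called after ">>>" as name(argument=value, ...), one argument or row to a line, values as JSON. servo_tool: Moves the arm, as the interface text tells. Its arguments: {"type":"object","properties":{"plan":{"type":"array"},"force":{"type":"number"}},"required":["plan"]}

```bash
mkdir -p pics; python3 - <<'E'
from rig import sense, viewer, arm
import cv2
print(sense()); print(arm.pinch_z)
for n in ("scene","top"):
    im=viewer.read_camera(n); cv2.imwrite(f"pics/{n}0.png",im[:,:,::-1]); print(n,viewer.camera_params(n))
E
```

```text
{'t': 0.0, 'qpos': array([ 9.84477795e-01,  5.28470406e-01,  1.43392441e+00, -1.99461950e-05,
        1.18138942e+00, -1.78506084e-01]), 'qvel': array([-0.0012854 , -0.00014661,  0.00079366,  0.00034407,  0.00065652,
       -0.00070792]), 'joint_torque': array([-9.80701006e-04, -4.42351878e+01, -1.78024882e+01, -2.02111778e-04,
        8.42645561e-03, -4.77931380e-06]), 'ee_pos': array([0.24740227, 0.57306487, 0.19082408]), 'ee_rot': array([ 8.35641514e-01,  5.49274121e-01, -1.00439321e-03,  4.38215562e-04]), 'ft_force': array([ 0.38309197, -0.17083854, -0.07837173]), 'ft_torque': array([0.01142099, 0.01408501, 0.02753189]), 'opening': 0.08524753041050004}
0.0187
scene {'camera_matrix': array([[370.21086318,   0.        , 259.66222962],
       [  0.        , 370.21086318, 196.61565658],
       [  0.        ,   0.        ,   1.        ]]), 'k1': -0.07629464412604692, 'eye': array([ 1.28886286, -0.22285842,  1.14130652]), 'orientation': array([ 0.7629122 ,  0.5737186 , -0.17276594, -0.2428248 ])}
top {'camera_matrix': array([[373.91779997,   0.        , 257.95875092],
       [  0.        , 373.91779997, 186.41297512],
       [  0.        ,   0.        ,   1.        ]]), 'k1': -0.01952077305368291, 'eye': array([4.52382920e-01, 1.13147255e-03, 1.20109160e+00]), 'orientation': array([ 0.7088601 , -0.70124698,  0.05998151, -0.04660747])}
```

View pics/scene0.png

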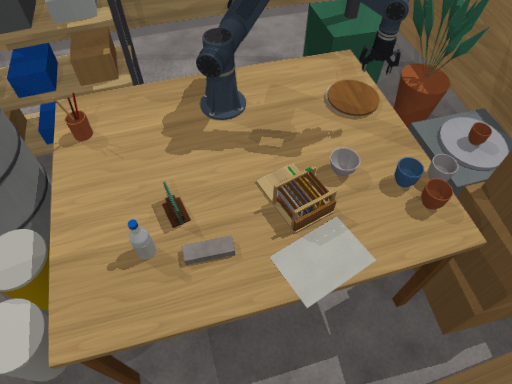

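View pics/top0.png

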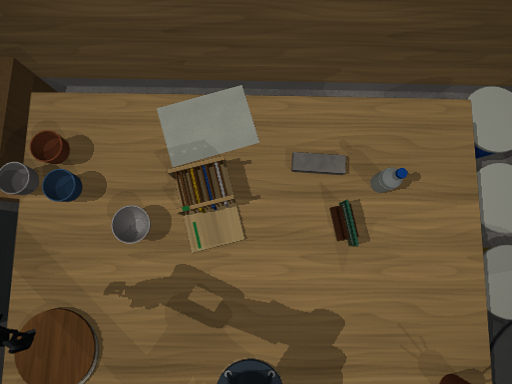

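```bash
cat > h.py <<'E'
import numpy as np, cv2
from scipy.spatial.transform import Rotation as R
from rig import sense, viewer, masks_of, landmark_of, arm
def cam(n):
    p=viewer.camera_params(n); return p['camera_matrix'],p['k1'],np.array(p['eye']),R.from_quat(p['orientation']).as_matrix()
def proj(n,P):
    K,k,e,M=cam(n); c=(np.atleast_2d(P)-e)@M; s=c[:,:2]/c[:,2:]
    s=s*(1+k*(s**2).sum(1,keepdims=True)); return s@K[:2,:2].T+K[:2,2]
def ray(n,uv):
    K,k,e,M=cam(n)
    s=cv2.undistortPoints(np.array(uv,float).reshape(-1,1,2),K,np.array([k,0,0,0,0.])).reshape(-1,2)
    return e,np.c_[s,np.ones(len(s))]@M.T
def onz(n,uv,z):
    e,d=ray(n,uv); return e+d*((z-e[2])/d[:,2])[:,None]
E
python3 - <<'E'
from h import *
for c in ("scene","top"):
    print(c,np.round(proj(c,[0.4,0,0]),1))
    for n,z in (("tile_center",.055),("tile",.01),("stand",0),("rack",0),("tag",.012),("lane_mouth",.012),("lane_home",.057),("stored1",.012),("stored2",.012),("stored3",.012),("bowl",0),("stone",0),("bottle",0)):
        r=landmark_of(n,c)
        print(n,[(np.round(x['score'],2),np.round(x['point'],1),np.round(onz(c,x['point'],z)[0],3)) for x in r[:2]])
print(sense()['t'])
E
```

```text
scene [[246.  170.2]]
tile_center [(np.float64(0.55), array([174.5, 201.4]), array([ 0.51 , -0.291,  0.055]))]
tile [(np.float64(0.44), array([173. , 211.2]), array([ 0.519, -0.306,  0.01 ]))]
stand [(np.float64(0.82), array([173.3, 216.4]), array([ 0.535, -0.309,  0.   ]))]
rack [(np.float64(0.68), array([288.2, 197. ]), array([0.567, 0.119, 0.   ]))]
tag []
lane_mouth []
lane_home []
stored1 [(np.float64(0.66), array([287. , 211.4]), array([0.634, 0.091, 0.012])), (np.float64(0.54), array([295.6, 204.3]), array([0.613, 0.131, 0.012]))]
stored2 [(np.float64(0.66), array([287. , 211.4]), array([0.634, 0.091, 0.012])), (np.float64(0.54), array([295.6, 204.3]), array([0.613, 0.131, 0.012]))]
stored3 [(np.float64(0.66), array([287. , 211.4]), array([0.634, 0.091, 0.012])), (np.float64(0.54), array([295.6, 204.3]), array([0.613, 0.131, 0.012]))]
bowl [(np.float64(0.8), array([340.2, 172.2]), array([0.51 , 0.356, 0.   ])), (np.float64(0.33), array([173.7, 212.2]), array([ 0.517, -0.305,  0.   ]))]
stone [(np.float64(0.79), array([205.7, 252.4]), array([ 0.708, -0.225,  0.   ]))]
bottle [(
[... 690 characters left out ...]
.float64(0.52), array([210.3, 191.9]), array([0.614, 0.132, 0.012]))]
stored2 [(np.float64(0.6), array([197.9, 193.2]), array([0.609, 0.171, 0.012])), (np.float64(0.52), array([210.3, 191.9]), array([0.614, 0.132, 0.012]))]
stored3 [(np.float64(0.6), array([197.9, 193.2]), array([0.609, 0.171, 0.012])), (np.float64(0.52), array([210.3, 191.9]), array([0.614, 0.132, 0.012]))]
bowl [(np.float64(0.86), array([136.3, 227.7]), array([0.497, 0.365, 0.   ]))]
stone [(np.float64(0.96), array([316.5, 162.5]), array([ 0.717, -0.213,  0.   ]))]
bottle [(np.float64(0.85), array([377.2, 181.3]), array([ 0.657, -0.412,  0.   ])), (np.float64(0.21), array([199.7, 190.6]), array([0.619, 0.168, 0.   ]))]
1.4
```

Both pictures show the stand with the tile at right in the top view (345,222) and the rack at (205,195). The green strip and cap are on the leftmost lane, at (196,234) and (185,209). I'll zoom in for precise fits.

```bash
python3 - <<'E'
import cv2,numpy as np
t=cv2.imread("pics/top0.png");s=cv2.imread("pics/scene0.png")
z=lambda im,x,y,w,h,f:cv2.resize(im[y:y+h,x:x+w],None,fx=f,fy=f,interpolation=cv2.INTER_CUBIC)
cv2.imwrite("pics/zr_t.png",z(t,160,150,96,110,5))
cv2.imwrite("pics/zr_s.png",z(s,250,150,100,90,6))
cv2.imwrite("pics/zt.png",np.hstack([z(t,320,190,50,65,7),z(s,150,170,50,65,7)]))
E
```

```text
(no output)
```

View pics/zr_t.png

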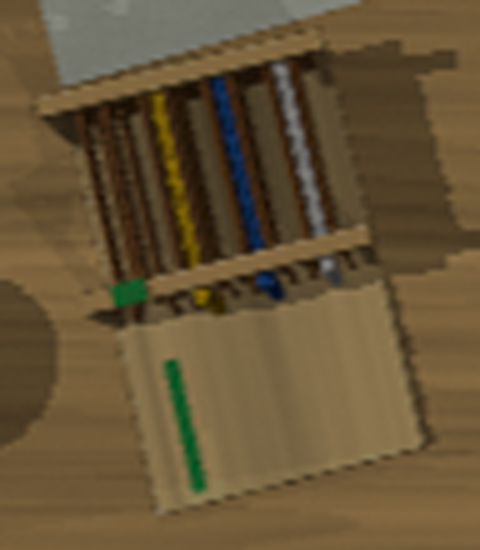

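View pics/zr_s.png

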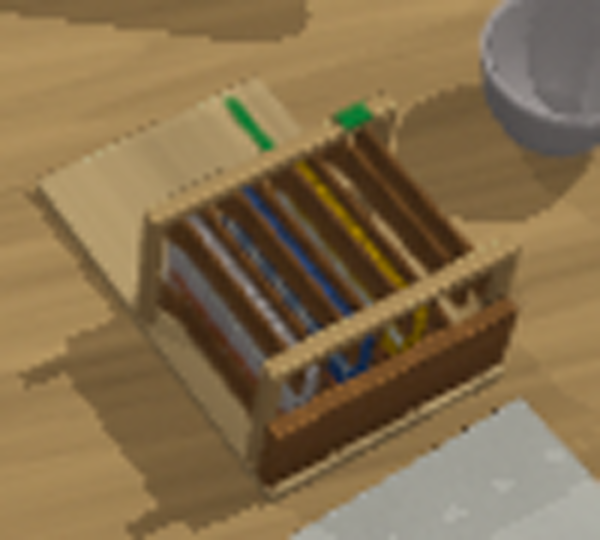

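View pics/zt.png

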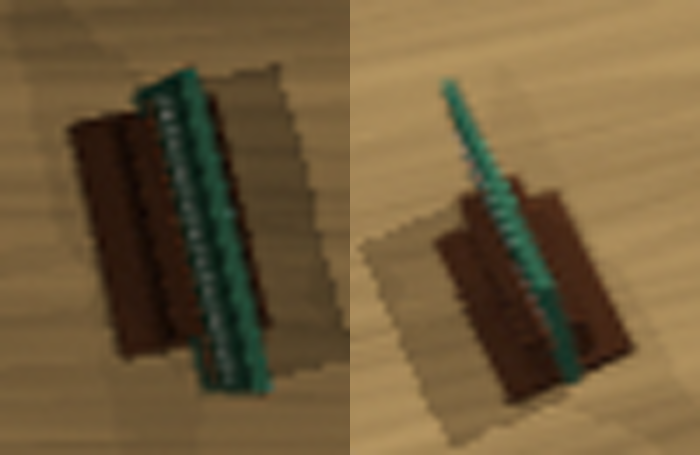

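```bash
cat > fit.py <<'E'
from h import *
from scipy.optimize import least_squares
def T(p,P):
    c,s=np.cos(p[2]),np.sin(p[2]); P=np.atleast_2d(P)
    return np.c_[p[0]+c*P[:,0]-s*P[:,1],p[1]+s*P[:,0]+c*P[:,1],P[:,2]]
t=lambda x,y:('top',(160+x/5-.4,150+y/5-.4))
s=lambda x,y:('scene',(250+x/6-.42,150+y/6-.42))
obs=[((-.12,.086,.012),t(158,513)),((-.12,-.086,.012),t(428,444)),((.006,.057,.12),t(129,292)),
((.006,.057,.12),s(353,117)),((-.12,-.086,.012),s(40,187)),((.148,-.086,.012),s(270,486)),((-.12,.086,.012),s(262,78)),((.148,.086,.012),s(503,368))]
def res(p):
    return np.concatenate([(proj(o[1][0],T(p,o[0]))[0]-o[1][1]) for o in obs])
for sel in ('both','top','scene'):
    O=obs[:]; 
    if sel!='both': obs[:]=[o for o in O if o[1][0]==sel]
    r=least_squares(res,[.56,.14,.2]); print(sel,np.round(r.x,4)); print(np.round(r.fun.reshape(-1,2),1).tolist())
    if sel=='both': rack=r.x
    obs[:]=O
for q in ((172,360),(198,491)):
    P=onz('top',t(*q)[1],.012)[0]; c,s_=np.cos(rack[2]),np.sin(rack[2]); d=P[:2]-rack[:2]; print('strip in rack',c*d[0]+s_*d[1],-s_*d[0]+c*d[1])
tt=lambda x,y:('top',(320+x/7-.43,190+y/7-.43))
ss=lambda x,y:('scene',(150+(x-350)/7-.43,170+y/7-.43))
# tile p: x,y,yaw,lean
def TT(p,P):
    P=np.array(P,float).reshape(-1,3); M=R.from_euler('ZX',[p[2],p[3]]).as_matrix(); return P@M.T+[p[0],p[1],.01]
tob=[((.07,0,.09),tt(190,72)),((-.07,0,.09),tt(257,391)),((.07,.004,0),tt(140,95)),((-.07,.004,0),tt(205,388)),
((-.07,0,.09),ss(450,82)),((.07,0,.09),ss(548,290)),((.07,0,0),ss(573,382))]
r=least_squares(lambda p:np.concatenate([(proj(o[1][0],TT(p,o[0]))[0]-o[1][1]) for o in tob]),[.52,-.3,.2,0])
tile=r.x;print('tile',np.round(r.x,4),np.round(r.fun.reshape(-1,2),1).tolist(), 'top centre',TT(r.x,(0,0,.09)))
np.savez('fit.npz',rack=rack,tile=tile)
im=[cv2.imread('pics/top0.png'),cv2.imread('pics/scene0.png')]
def lines(z,cn,f,P,x0,y0,col):
    q=((proj(cn,P)-[x0,y0]+.5)*f-.5)*8
    cv2.polylines(z,[q.astype(int).reshape(-1,1,2)],False,col,1,cv2.LINE_AA,3)
Z=lambda im,x,y,w,h,f:cv2.resize(im[y:y+h,x:x+w],None,fx=f,fy=f,interpolation=cv2.INTER_CUBIC)
def draw(z,cn,f,x0,y0):
    def rect(xa,xb,ya,yb,h,col=(255,0,255)): lines(z,cn,f,T(rack,[(xa,ya,h),(xb,ya,h),(xb,yb,h),(xa,yb,h),(xa,ya,h)]),x0,y0,col)
    rect(-.12,.148,-.086,.086,.012); rect(0,.012,-.086,.086,.12); rect(.12,.132,-.086,.086,.12)
    for y in (-.057,-.019,.019): rect(-.008,.132,y-.004,y+.004,.102,(255,255,0))
    rect(0,.132,.057-.0055,.057+.0055,.11,(0,255,255)); rect(-.12,0,.057,.057,.012,(0,255,255))
    b=[(-.07,-.004),(.07,-.004),(.07,.004),(-.07,.004),(-.07,-.004)]
    for h in (0,.09): lines(z,cn,f,TT(tile,[(a,c,h) for a,c in b]),x0,y0,(255,0,255))
if __name__=='__main__':
    a=Z(im[0],165,150,85,110,6);draw(a,'top',6,165,150)
    b=Z(im[1],250,155,90,85,6);draw(b,'scene',6,250,155)
    cv2.imwrite('pics/ovA.png',a);cv2.imwrite('pics/ovB.png',b)
    a=Z(im[0],325,190,45,65,8);draw(a,'top',8,325,190)
    b=Z(im[1],155,170,45,65,8);draw(b,'scene',8,155,170)
    cv2.imwrite('pics/ovC.png',np.hstack([a,b]))
E
python3 fit.py
```

```text
both [0.5592 0.1341 0.2608]
[[-0.0, 0.5], [-0.6, 0.6], [-0.1, 0.3], [0.0, 0.4], [-0.8, -0.8], [0.4, 2.1], [-0.7, -0.2], [0.6, 0.4]]
top [0.5606 0.1337 0.2639]
[[0.3, 0.1], [-0.4, -0.0], [0.1, -0.1]]
scene [0.5572 0.1352 0.2547]
[[0.2, -0.0], [-0.6, -1.4], [0.2, 1.5], [-0.4, -0.6], [0.5, 0.1]]
strip in rack -0.02753669747852789 0.05560279721305363
strip in rack -0.1113612541054014 0.05826023522861114
tile [ 0.5161 -0.3003  0.1957 -0.0404] [[-0.3, -0.5], [0.6, 0.6], [-0.3, -0.5], [-0.1, 0.9], [0.2, -0.2], [0.1, 0.0], [-0.2, 0.9]] top centre [[ 0.51542782 -0.29672846  0.09992668]]
```

View pics/ovA.png

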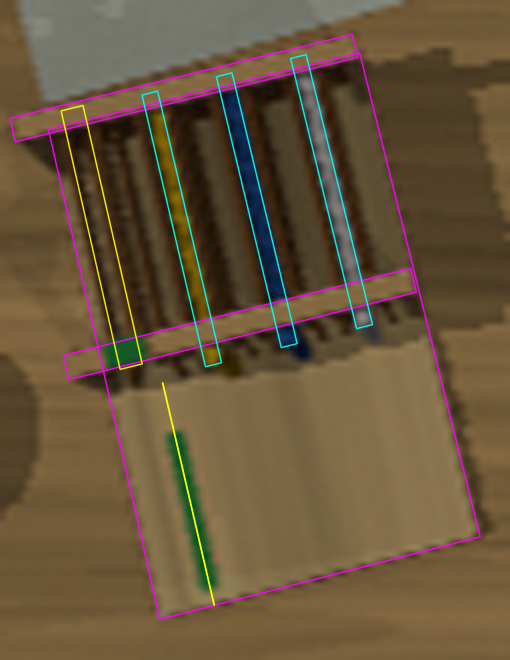

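View pics/ovB.png

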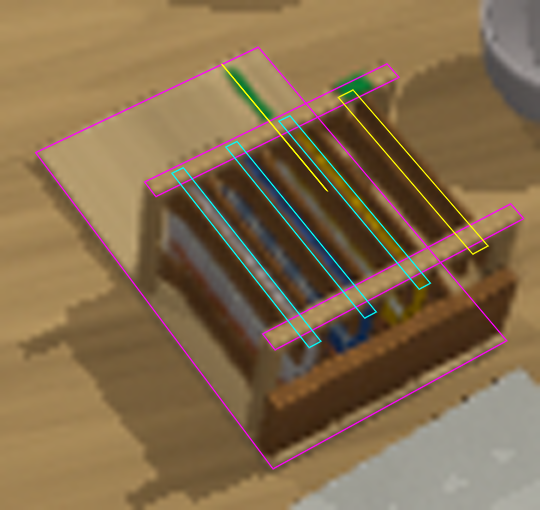

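View pics/ovC.png

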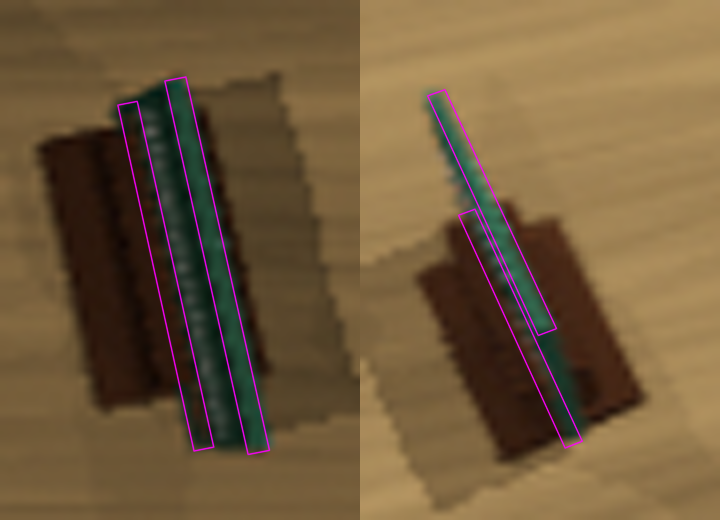

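```bash
cat > st.py <<'E'
from h import *
im={'top':cv2.imread('pics/top0.png').astype(float),'scene':cv2.imread('pics/scene0.png').astype(float)}
for c,(x,y,w,h),z in (('top',(188,218,20,36),.012),('scene',(284,163,14,14),.012),('top',(180,203,12,10),.12),('scene',(303,164,12,10),.12)):
    a=im[c][y:y+h,x:x+w]; g=a[:,:,1]-np.maximum(a[:,:,2],a[:,:,0]*1.0); wt=np.clip(g-8,0,40)
    yy,xx=np.nonzero(wt>0); W=wt[yy,xx]; P=onz(c,np.c_[xx+x,yy+y],z)[:,:2]
    m=np.average(P,axis=0,weights=W); C=np.cov((P-m).T,aweights=W); l,V=np.linalg.eigh(C); v=V[:,1]*np.sign(V[0,1])
    print(c,z,len(W),'centre',np.round(m,4),'yaw',np.arctan2(v[1],v[0]),'len',np.sqrt(12*l[::-1]))
E
python3 st.py
```

```text
top 0.012 80 centre [0.4773 0.1713] yaw 0.25729375097879903 len [0.08549617 0.0081958 ]
scene 0.012 32 centre [0.4575 0.1673] yaw 0.24825712901097952 len [0.04842621 0.00987879]
top 0.12 33 centre [0.5512 0.1908] yaw -1.3311710456932444 len [0.01844748 0.01282615]
scene 0.12 22 centre [0.5476 0.1923] yaw -1.1675921628827786 len [0.02093654 0.01418492]
```

Fits agree: the lane mouth is at about (0.545, 0.189) with yaw 0.258, and the tile yaw is 0.196 with a 0.04 lean. Next I compute the approach.

```bash
cat > go.py <<'E'
from h import *
MOUTH=np.array([.545,.1892]); LY=.2575
def delta(xy,z,yaw_x,verbose=True):
    """tool-frame move (mm) to tcp (xy,z) w/ tool x at world angle yaw_x, after the turn"""
    s=sense(); M=R.from_quat(s['ee_rot']).as_matrix(); a=np.arctan2(M[1,0],M[0,0])
    tw=-((yaw_x-a+np.pi)%(2*np.pi)-np.pi)
    d=np.array([*xy,z])-s['ee_pos']; xa=np.array([np.cos(yaw_x),np.sin(yaw_x),0]); ya=np.array([xa[1],-xa[0],0])
    print('t',round(s['t'],2),'pos',s['ee_pos'].round(4),'ang',round(a,4),'tilt',M[:,2].round(4),'F',s['ft_force'].round(2),'open',round(s['opening'],4),'q',s['qpos'].round(2))
    print('twist',round(tw,4),'x,y,z mm',np.round([d@xa*1e3,d@ya*1e3,-d[2]*1e3],1))
E
python3 - <<'E'
from go import *
M=R.from_euler('ZX',[.1957,-.0404]).as_matrix()
g=M@[-.045,0,.065]+[.5161,-.3003,.01]; print(g)
delta(g[:2],.2,.1957+np.pi/2)
E
```

```text
[ 0.47144847 -0.30647522  0.07494696]
t 1.4 pos [0.2479 0.5737 0.1918] ang 1.163 tilt [ 1.e-04  0.e+00 -1.e+00] F [-0.58 -0.06 -0.25] open 0.0857 q [ 0.98  0.53  1.43 -0.    1.18 -0.18]
twist -0.6035 x,y,z mm [-906.9   48.2   -8.2]
```

>>> servo_tool(
  plan=[
    [-1,0,0,-4,-0.1207],
    [-1,0,0,-4,-0.1207],
    [-1,0,0,0,-0.1207],
    [-1,0,0,0,-0.1207],
    [-1,0,0,0,-0.1207],
    [-1,-40,10,0,0],
    [-1,-40,10,0,0],
    [-1,-40,10,0,0],
    [-1,-40,10,0,0],
    [-1,-40,10,0,0],
    [-1,-40,10,0,0],
    [-1,-40,10,0,0],
    [-1,-40,10,0,0],
    [-1,-40,0,0,0],
    [-1,-40,0,0,0],
    [-1,-40,0,0,0],
    [-1,-40,0,0,0],
    [-1,-40,0,0,0],
  ],
)

```text
t: 2.9
ee_pos: [0.4276, 0.0773, 0.2001]
ee_rot: [0.635, 0.773, 0.0, 0.0]
ft_force: [0.9, 0.7, 0.4]
opening: 0.0854
```

```bash
python3 - <<'E'
from go import *
delta((.4714,-.3065),.2,.1957+np.pi/2)
E
```

```text
t 2.9 pos [0.4276 0.0773 0.2001] ang 1.7665 tilt [ 9.e-04 -0.e+00 -1.e+00] F [0.87 0.67 0.43] open 0.0854 q [-0.08  0.26  1.88  0.    1.   -1.85]
twist 0.0 x,y,z mm [-3.85e+02 -3.17e+01  1.00e-01]
```

>>> servo_tool(
  plan=[
    [-1,-40,-3,0,0],
    [-1,-40,-3,0,0],
    [-1,-40,-3,0,0],
    [-1,-40,-3,0,0],
    [-1,-40,-3,0,0],
    [-1,-40,-3,0,0],
    [-1,-40,-3,0,0],
    [-1,-40,-3,0,0],
    [-1,-40,-3,0,0],
    [-1,-15,-3,0,0],
    [-1,0,0,0,0],
    [-1,0,0,0,0],
    [-1,0,0,0,0],
  ],
)

```text
t: 3.98
ee_pos: [0.4703, -0.2928, 0.1995]
ee_rot: [0.634, 0.773, 0.0, -0.001]
ft_force: [0.5, 0.4, -0.5]
opening: 0.0855
```

```bash
python3 - <<'E'
from go import *
delta((.4714,-.3065),.056,.1957+np.pi/2)
im=viewer.read_camera('top')[:,:,::-1]; a=im[180:280,290:400]
sc=viewer.read_camera('scene')[:,:,::-1]; b=sc[130:230,130:240]
cv2.imwrite('pics/ap.png',np.hstack([cv2.resize(x,None,fx=3.6,fy=3.6,interpolation=2) for x in (a,b)]))
E
```

```text
t 3.98 pos [ 0.4703 -0.2928  0.1995] ang 1.7669 tilt [-0.0012  0.0018 -1.    ] F [ 0.54  0.42 -0.49] open 0.0855 q [-0.76  0.42  1.6   0.    1.12 -2.53]
twist 0.0004 x,y,z mm [-13.6  -1.5 143.5]
```

View pics/ap.png

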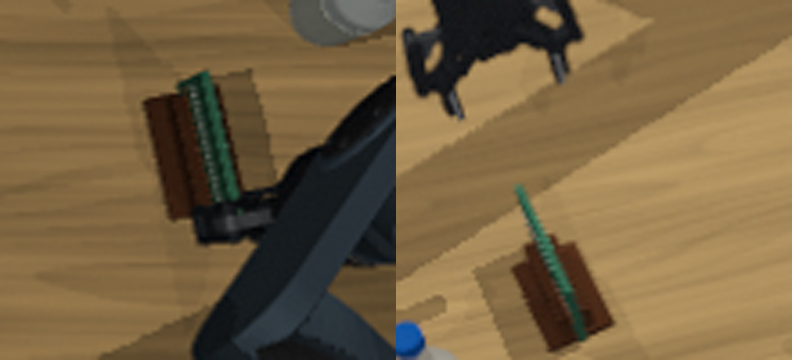

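>>> servo_tool(
  plan=[
    [-1,-7,-1,5,0],
    [-1,-6.5,-0.5,15,0],
    [-1,0,0,25,0],
    [-1,0,0,25,0],
    [-1,0,0,20,0],
    [-1,0,0,10,0],
    [-1,0,0,0,0],
    [-1,0,0,0,0],
  ],
  force=60,
)

```text
t: 4.75
ee_pos: [0.4723, -0.3078, 0.0998]
ee_rot: [0.634, 0.773, -0.0, -0.0]
ft_force: [0.7, 0.4, 0.6]
opening: 0.0854
```

```bash
python3 - <<'E'
from go import *
delta((.4714,-.3065),.056,.1957+np.pi/2)
im=viewer.read_camera('top')[:,:,::-1]; a=im[180:280,290:400]
sc=viewer.read_camera('scene')[:,:,::-1]; b=sc[130:230,130:240]
cv2.imwrite('pics/ap2.png',np.hstack([cv2.resize(x,None,fx=3.6,fy=3.6,interpolation=2) for x in (a,b)]))
E
```

```text
t 4.75 pos [ 0.4723 -0.3078  0.0998] ang 1.7672 tilt [-3.e-04  2.e-04 -1.e+00] F [0.68 0.42 0.63] open 0.0854 q [-0.78  0.57  1.67 -0.    0.9  -2.54]
twist 0.0007 x,y,z mm [ 1.4 -0.6 43.8]
```

View pics/ap2.png

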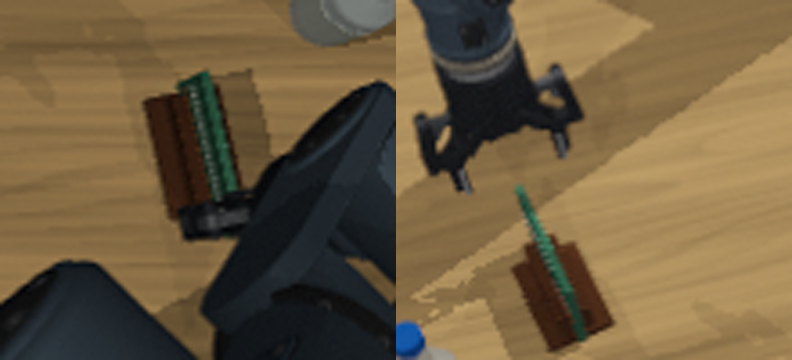

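```bash
python3 - <<'E'
from go import *
import sys
x=np.array([np.cos(1.767),np.sin(1.767),0]);p=np.array([.4723,-.3078,0])
for h in (.1,.113): 
  for k in (-.05,0,.05): print(h,k,(proj('scene',p+k*x+[0,0,h])[0]-[130,130])*3.6,(proj('top',p+k*x+[0,0,h])[0]-[290,180])*3.6)
E
```

```text
0.1 -0.05 [ 79.51099121 222.76313775] [295.81746969 194.65175854]
0.1 0 [128.79323321 203.62577591] [236.70899831 206.17017198]
0.1 0.05 [177.25068855 184.84974844] [177.27010965 217.73287756]
0.113 -0.05 [ 76.47696536 214.85229093] [300.97789362 194.25917212]
0.113 0 [126.19580334 195.62952384] [241.18700137 205.9137919 ]
0.113 0.05 [175.07618303 176.7747684 ] [181.05683211 217.61392003]
```

>>> servo_tool(
  plan=[
    [-1,0.7,-0.5,12,0],
    [-1,0.7,0,14,0],
    [-1,0,0,12,0],
    [-1,0,0,6,0],
    [-1,0,0,0,0],
    [-1,0,0,0,0],
  ],
)

```text
t: 5.35
ee_pos: [0.4718, -0.3072, 0.0566]
ee_rot: [0.635, 0.773, -0.0, 0.001]
ft_force: [0.2, -0.8, -0.5]
opening: 0.0852
```

```bash
python3 - <<'E'
from go import *
delta((.4714,-.3065),.056,.1957+np.pi/2)
im=viewer.read_camera('top')[:,:,::-1]; a=im[180:280,290:400]
sc=viewer.read_camera('scene')[:,:,::-1]; b=sc[130:230,130:240]
cv2.imwrite('pics/ap3.png',np.hstack([cv2.resize(x,None,fx=3.6,fy=3.6,interpolation=2) for x in (a,b)]))
E
```

```text
t 5.35 pos [ 0.4718 -0.3072  0.0566] ang 1.7665 tilt [ 0.001 -0.001 -1.   ] F [ 0.15 -0.82 -0.54] open 0.0852 q [-0.78  0.64  1.7  -0.    0.8  -2.54]
twist 0.0 x,y,z mm [ 0.7 -0.3  0.6]
```

View pics/ap3.png

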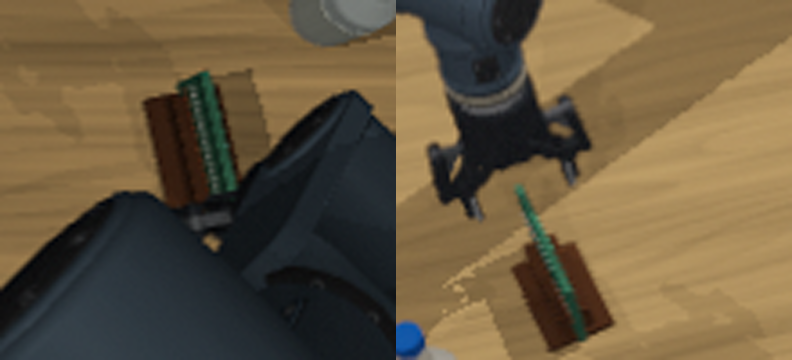

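```bash
python3 - <<'E'
from go import *
print(proj('scene',[[.4703,-.2928,.2125],[.4703,-.2928,.2455]])-0, 'obs',130+np.array([114,97])/3.6)
print(proj('scene',[[.4718,-.3072,.07],[.4718,-.3072,.10]]), 'obs',130+np.array([129,200])/3.6)
print(proj('scene',[[.2479,.5737,.205],[.2479,.5737,.235]]))
print(proj('top',[[.2479,.5737,.205],[.2479,.5737,.235]]))
s=cv2.imread('pics/scene0.png');t=cv2.imread('pics/top0.png')
cv2.imwrite('pics/g0.png',np.hstack([cv2.resize(x,None,fx=7,fy=7,interpolation=2) for x in (s[20:80,350:405],t[310:370,0:55])]))
E
```

```text
[[163.6518361  164.60582679]
 [161.62656921 157.96940917]] obs [161.66666667 156.94444444]
[[167.5458929  191.4041488 ]
 [165.92650093 186.41355186]] obs [165.83333333 185.55555556]
[[372.77039991  80.26036999]
 [374.68037476  74.11772173]]
[[ 25.0151747  321.64519388]
 [ 17.83940838 324.12608777]]
```

View pics/g0.png

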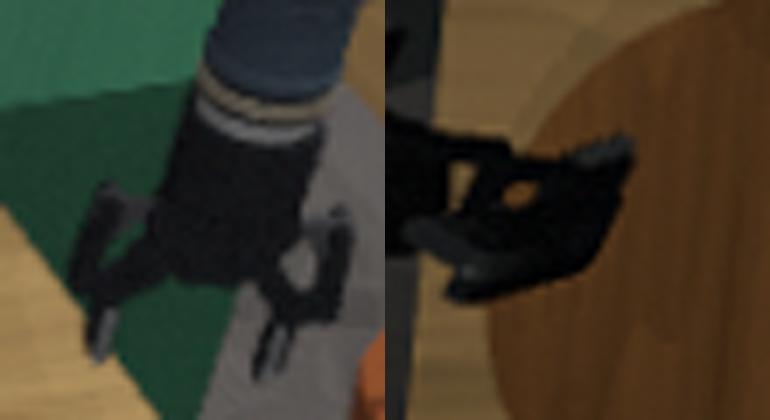

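>>> servo_tool(
  plan=[
    [1,0,0,0,0],
    [1,0,0,0,0],
    [1,0,0,0,0],
    [1,0,0,0,0],
    [1,0,0,0,0],
    [1,0,0,0,0],
    [1,0,0,0,0],
    [1,0,0,0,0],
  ],
  force=60,
)

```text
t: 6.12
ee_pos: [0.4713, -0.3068, 0.056]
ee_rot: [0.635, 0.773, -0.0, 0.0]
ft_force: [-0.9, 0.3, 2.5]
opening: 0.0056
```

```bash
python3 - <<'E'
from go import *
delta((.4714,-.3065),.056,.1957+np.pi/2)
im=viewer.read_camera('top')[:,:,::-1]; a=im[180:280,290:400]
sc=viewer.read_camera('scene')[:,:,::-1]; b=sc[130:230,130:240]
cv2.imwrite('pics/ap4.png',np.hstack([cv2.resize(x,None,fx=3.6,fy=3.6,interpolation=2) for x in (a,b)]))
E
```

```text
t 6.12 pos [ 0.4713 -0.3068  0.056 ] ang 1.7667 tilt [ 0.e+00 -3.e-04 -1.e+00] F [-0.88  0.27  2.5 ] open 0.0056 q [-0.78  0.64  1.7  -0.    0.8  -2.54]
twist 0.0002 x,y,z mm [0.3 0.1 0. ]
```

View pics/ap4.png

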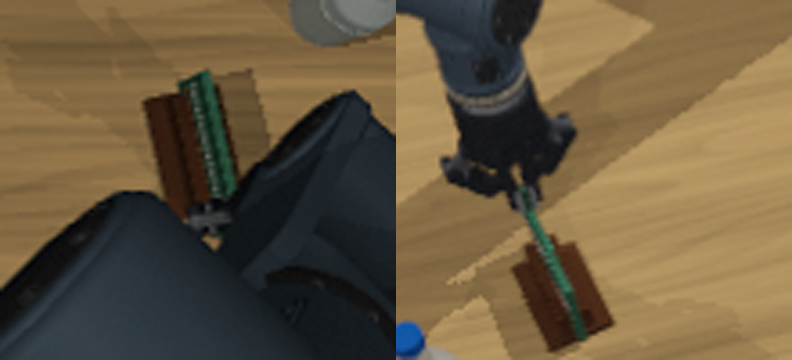

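```bash
python3 - <<'E'
from go import *
sc=viewer.read_camera('scene')[:,:,::-1].copy(); b=sc[160:230,140:200]; f=9
z=cv2.resize(b,None,fx=f,fy=f,interpolation=2)
cv2.imwrite('pics/ap5.png',z)
p=np.array([.4713,-.3068,0]);y=np.array([.981,.1948,0])
for n,k,h in (('tcp',0,.056),('grasp',0,.075),('tcpfront',.011,.056),('tcpback',-.011,.056),('at100front',.011,.1),('at100back',-.011,.1),('end',-.025,.1)):
    print(n,((proj('scene',p+k*y+[0,0,h])[0]-[140,160])*f).round())
E
```

```text
tcp [255. 302.]
grasp [246. 274.]
tcpfront [265. 322.]
tcpback [246. 282.]
at100front [244. 257.]
at100back [225. 216.]
end [213. 191.]
```

View pics/ap5.png

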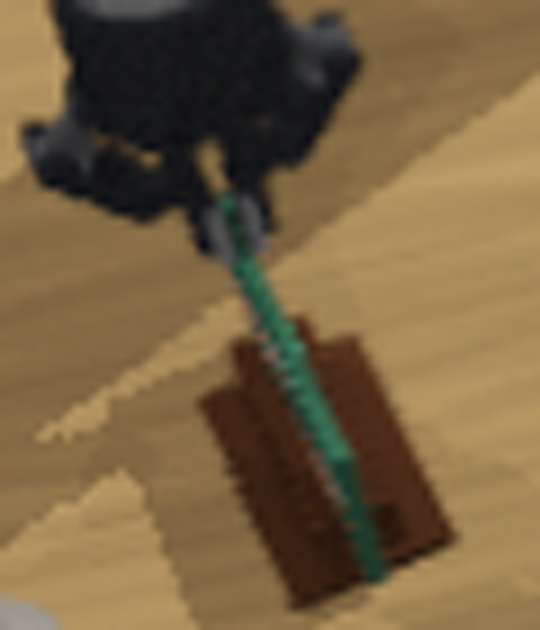

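>>> servo_tool(
  plan=[
    [-0.3,0,0,0,0],
    [-0.3,0,0,0,0],
    [-0.3,0,0,0,0],
    [-0.3,0,0,4,0],
    [-0.3,0,0,4,0],
    [-0.3,0,0,2,0],
    [-0.3,0,0,0,0],
    [-0.3,0,0,0,0],
  ],
)

```text
t: 6.93
ee_pos: [0.4711, -0.3065, 0.0454]
ee_rot: [0.635, 0.773, 0.0, -0.0]
ft_force: [0.4, -0.2, 0.2]
opening: 0.056
```

```bash
cat > z5.py <<'E'
from go import *
import sys
delta((.4714,-.3065),.056,.1957+np.pi/2)
sc=viewer.read_camera('scene')[:,:,::-1].copy(); b=sc[155:225,140:200]; f=8
tp=viewer.read_camera('top')[:,:,::-1].copy(); a=tp[200:270,320:360]
cv2.imwrite(f'pics/{sys.argv[1]}.png',np.hstack([cv2.resize(x,None,fx=f,fy=f,interpolation=2) for x in(b,a)]))
s=sense();p=s['ee_pos'];o=s['opening']/2; M=R.from_quat(s['ee_rot']).as_matrix()
for b_ in (0,.013,.03,.045):
    q=[p+M@[sx*(o+.004),.011,-b_] for sx in(-1,1)]
    print(b_,((proj('scene',q)-[140,155])*f).round().tolist())
E
python3 z5.py ap6
```

```text
t 6.93 pos [ 0.4711 -0.3065  0.0454] ang 1.7665 tilt [-6.e-04  6.e-04 -1.e+00] F [ 0.39 -0.15  0.15] open 0.056 q [-0.78  0.65  1.71  0.    0.78 -2.54]
twist -0.0 x,y,z mm [ -0.    0.3 -10.6]
0 [[173.0, 366.0], [306.0, 313.0]]
0.013 [[167.0, 349.0], [301.0, 296.0]]
0.03 [[159.0, 327.0], [295.0, 274.0]]
0.045 [[152.0, 308.0], [289.0, 254.0]]
```

View pics/ap6.png

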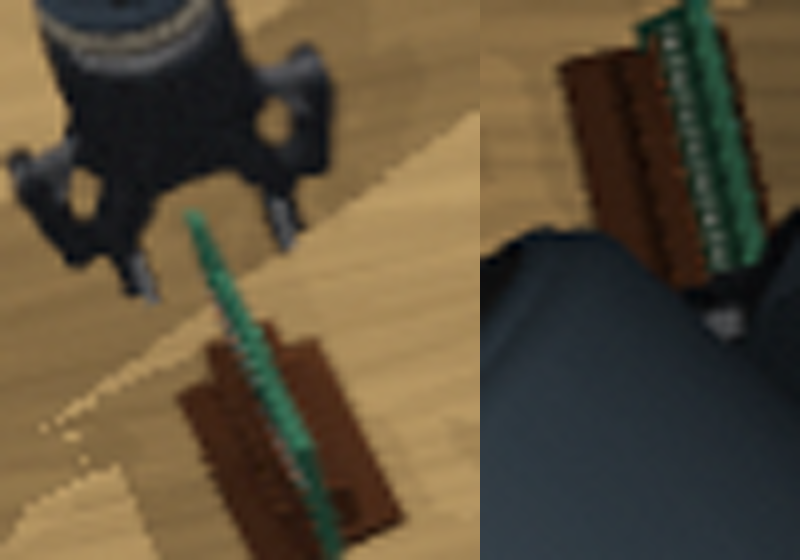

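```bash
python3 - <<'E'
from go import *
for z in (.05,.09,.12): 
    P=onz('top',[[350.6,240]],z)[0]; d=P-[.4711,-.3065,0]; print(z,P, d@[-.195,.981,0], d@[.981,.195,0])
E
```

```text
0.05 [ 0.46476318 -0.30565867  0.05      ] 0.0020610194791322927 -0.006052357326665526
0.09 [ 0.46433298 -0.29499783  0.09      ] 0.012603196514098143 -0.004395528668065279
0.12 [ 0.46401032 -0.2870022   0.12      ] 0.0205098292903225 -0.003152907174115086
```

>>> servo_tool(
  plan=[
    [1,0,0,0,0],
    [1,0,0,0,0],
    [1,0,0,0,0],
    [1,0,0,0,0],
    [1,0,0,0,0],
    [1,0,0,0,0],
    [1,0,0,0,0],
  ],
)

```text
t: 7.62
ee_pos: [0.4714, -0.307, 0.0461]
ee_rot: [0.635, 0.773, -0.0, 0.0]
ft_force: [-0.4, -0.1, 2.9]
opening: 0.0065
```

```bash
python3 z5.py ap7
```

```text
t 7.62 pos [ 0.4714 -0.307   0.0461] ang 1.7666 tilt [ 3.e-04 -5.e-04 -1.e+00] F [-0.37 -0.12  2.85] open 0.0065 q [-0.78  0.65  1.71 -0.    0.78 -2.54]
twist 0.0002 x,y,z mm [ 0.4  0.1 -9.9]
0 [[224.0, 345.0], [254.0, 333.0]]
0.013 [[219.0, 328.0], [248.0, 317.0]]
0.03 [[212.0, 306.0], [242.0, 295.0]]
0.045 [[205.0, 286.0], [235.0, 275.0]]
```

View pics/ap7.png

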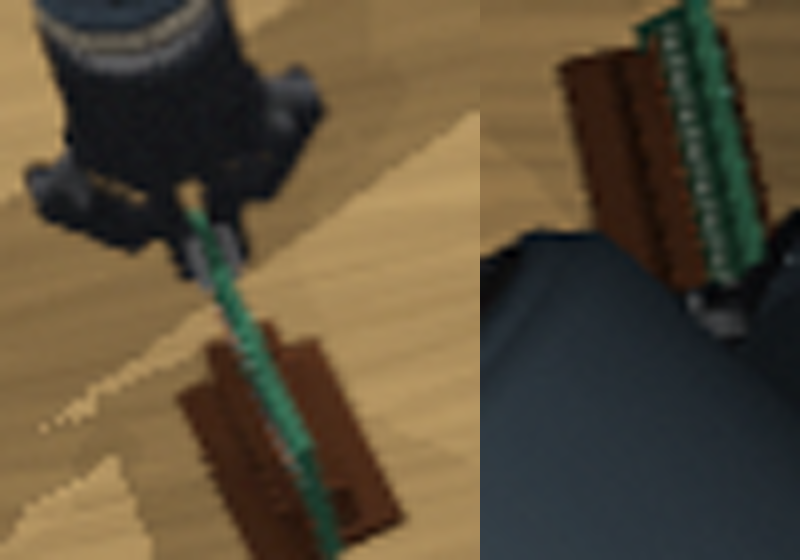

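The scene view shows the real fingertips about 40 mm above the reported TCP, so the pads only hold the top few mm of the tile. I'll open and go lower carefully, watching the force.

>>> servo_tool(
  plan=[
    [-0.3,0,0,0,0],
    [-0.3,0,0,0,0],
    [-0.3,0,0,0,0],
    [-0.3,0,0,3,0],
    [-0.3,0,0,3,0],
    [-0.3,0,0,3,0],
    [-0.3,0,0,0,0],
    [-0.3,0,0,0,0],
  ],
)

```text
t: 8.38
ee_pos: [0.4711, -0.3065, 0.0364]
ee_rot: [0.635, 0.773, 0.0, -0.0]
ft_force: [0.2, 1.0, -0.1]
opening: 0.0556
```

>>> servo_tool(
  plan=[
    [-0.3,0,0,2,0],
    [-0.3,0,0,2,0],
    [-0.3,0,0,2,0],
    [-0.3,0,0,0,0],
  ],
)

```text
t: 8.72
ee_pos: [0.4711, -0.3065, 0.0304]
ee_rot: [0.635, 0.773, 0.0, -0.0]
ft_force: [-0.1, 0.3, -0.5]
opening: 0.0556
```

```bash
python3 z5.py ap8
```

```text
t 8.72 pos [ 0.4711 -0.3065  0.0304] ang 1.7664 tilt [-5.e-04  5.e-04 -1.e+00] F [-0.09  0.35 -0.46] open 0.0556 q [-0.78  0.68  1.72  0.    0.75 -2.54]
twist -0.0001 x,y,z mm [ -0.1   0.3 -25.6]
0 [[180.0, 384.0], [311.0, 332.0]]
0.013 [[174.0, 368.0], [306.0, 316.0]]
0.03 [[166.0, 347.0], [300.0, 294.0]]
0.045 [[159.0, 327.0], [295.0, 274.0]]
```

View pics/ap8.png

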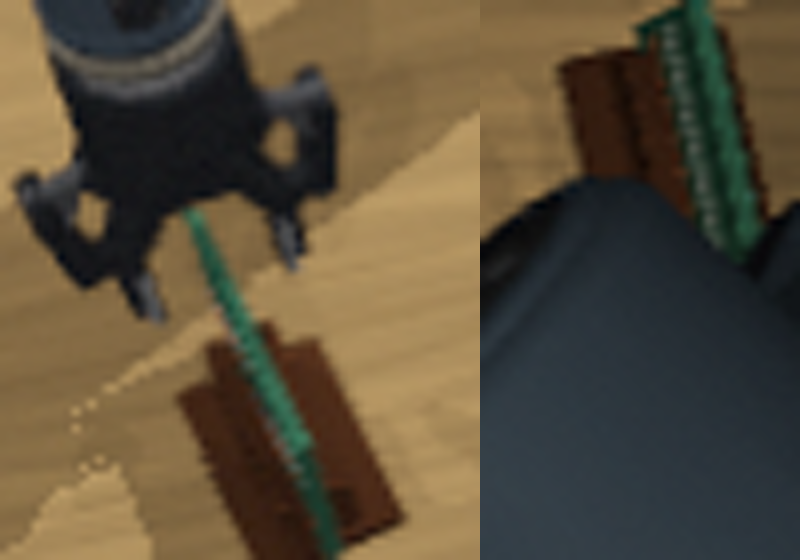

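>>> servo_tool(
  plan=[
    [1,0,0,0,0],
    [1,0,0,0,0],
    [1,0,0,0,0],
    [1,0,0,0,0],
    [1,0,0,0,0],
    [1,0,0,0,0],
    [1,0,0,0,0],
  ],
  force=70,
)

```text
t: 9.4
ee_pos: [0.4714, -0.3069, 0.0311]
ee_rot: [0.635, 0.773, -0.0, 0.0]
ft_force: [-0.5, -0.6, 3.1]
opening: 0.0066
```

```bash
python3 z5.py ap9
```

```text
t 9.4 pos [ 0.4714 -0.3069  0.0311] ang 1.7665 tilt [ 3.e-04 -5.e-04 -1.e+00] F [-0.53 -0.64  3.12] open 0.0066 q [-0.78  0.68  1.72 -0.    0.75 -2.54]
twist 0.0 x,y,z mm [  0.4   0.1 -24.9]
0 [[230.0, 364.0], [261.0, 352.0]]
0.013 [[224.0, 348.0], [256.0, 335.0]]
0.03 [[217.0, 326.0], [249.0, 314.0]]
0.045 [[210.0, 307.0], [243.0, 294.0]]
```

View pics/ap9.png

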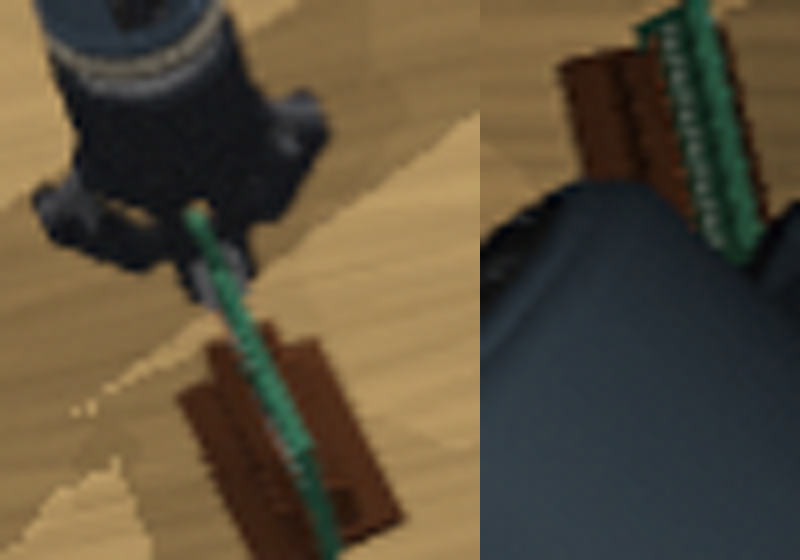

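>>> servo_tool(
  plan=[
    [1,0,0,-4,0],
    [1,0,0,-8,0],
    [1,0,0,-10,0],
    [1,0,0,-12,0],
    [1,0,0,-15,0],
    [1,0,0,-15,0],
    [1,0,0,-10,0],
    [1,0,0,0,0],
    [1,0,0,0,0],
  ],
)

```text
t: 10.25
ee_pos: [0.4715, -0.3067, 0.1056]
ee_rot: [0.635, 0.773, -0.0, 0.001]
ft_force: [0.4, 0.0, -2.5]
opening: 0.0068
```

```bash
python3 z5.py ap10; python3 - <<'E'
from go import *
# target: tile grip point 45mm behind centre; lead end at x=-15 in lane -> centre -85, grip -130
u=np.array([np.cos(LY),np.sin(LY)])
delta(MOUTH-.130*u,.11,LY+np.pi/2)
E
```

```text
t 10.25 pos [ 0.4715 -0.3067  0.1056] ang 1.7666 tilt [ 9.e-04 -8.e-04 -1.e+00] F [ 0.43  0.04 -2.47] open 0.0068 q [-0.78  0.56  1.67  0.    0.91 -2.54]
twist 0.0001 x,y,z mm [ 0.3 -0.  49.6]
0 [[200.0, 268.0], [232.0, 255.0]]
0.013 [[194.0, 250.0], [227.0, 237.0]]
0.03 [[186.0, 226.0], [219.0, 213.0]]
0.045 [[179.0, 205.0], [213.0, 192.0]]
t 10.35 pos [ 0.4707 -0.3061  0.1043] ang 1.7665 tilt [-0.0011  0.0012 -1.    ] F [ 0.09  0.36 -1.75] open 0.0069 q [-0.78  0.56  1.67  0.    0.91 -2.54]
twist -0.0618 x,y,z mm [460.   68.   -5.7]
```

View pics/ap10.png

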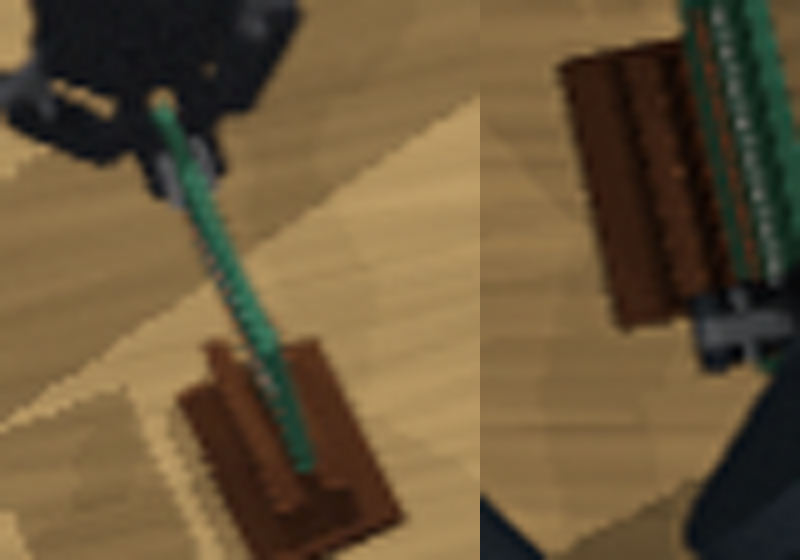

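>>> servo_tool(
  plan=[
    [1,0,0,0,-0.0309],
    [1,10,0,0,-0.0309],
    [1,20,2,0,0],
    [1,30,3,0,0],
    [1,30,3,0,0],
    [1,30,3,0,0],
    [1,30,3,0,0],
    [1,30,3,0,0],
    [1,30,3,0,0],
    [1,30,3,0,0],
    [1,30,3,0,0],
    [1,30,3,0,0],
    [1,30,3,0,0],
    [1,30,3,0,0],
    [1,30,3,0,0],
    [1,30,2,0,0],
    [1,25,0,0,0],
    [1,12,0,0,0],
    [1,0,0,0,0],
    [1,0,0,0,0],
  ],
)

```text
t: 12.02
ee_pos: [0.3927, 0.1461, 0.1045]
ee_rot: [0.609, 0.793, -0.001, -0.001]
ft_force: [0.8, -0.6, -2.8]
opening: 0.0067
```

>>> servo_tool(
  plan=[
    [1,0,0,0,0],
    [1,0,0,0,0],
  ],
)

```text
t: 12.18
ee_pos: [0.394, 0.1448, 0.1047]
ee_rot: [0.611, 0.792, -0.0, -0.0]
ft_force: [-0.3, -0.3, -1.7]
opening: 0.0068
```

```bash
cat > z6.py <<'E'
from go import *
import sys
u=np.array([np.cos(LY),np.sin(LY)])
delta(MOUTH-.130*u,.031+.002,LY+np.pi/2)
sc=viewer.read_camera('scene')[:,:,::-1].copy()
tp=viewer.read_camera('top')[:,:,::-1].copy()
cv2.imwrite(f'pics/{sys.argv[1]}_s.png',sc);cv2.imwrite(f'pics/{sys.argv[1]}_t.png',tp)
b=sc[130:240,245:345];a=tp[150:260,165:265]
cv2.imwrite(f'pics/{sys.argv[1]}.png',np.hstack([cv2.resize(x,None,fx=4,fy=4,interpolation=2) for x in(b,a)]))
E
python3 z6.py rk1
```

```text
t 12.18 pos [0.394  0.1448 0.1047] ang 1.8273 tilt [-2.e-04 -1.e-04 -1.e+00] F [-0.26 -0.29 -1.74] open 0.0068 q [ 0.08  0.41  2.02 -0.    0.71 -1.74]
twist -0.001 x,y,z mm [ 4.5 27.3 71.7]
```

View pics/rk1.png

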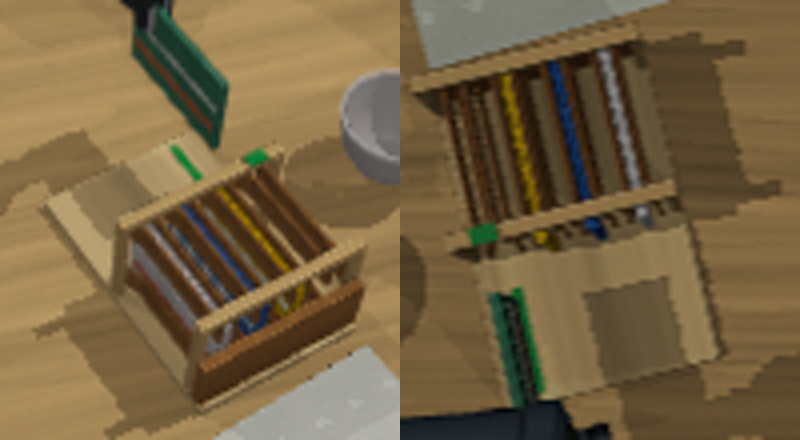

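```bash
python3 - <<'E'
import cv2,numpy as np
s=cv2.imread('pics/rk1_s.png');t=cv2.imread('pics/rk1_t.png')
Z=lambda a:cv2.resize(a,None,fx=12,fy=12,interpolation=2)
cv2.imwrite('pics/rk1z.png',np.hstack([Z(s[130:172,273:306]),Z(t[218:260,184:208])]))
E
```

```text
(no output)
```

View pics/rk1z.png

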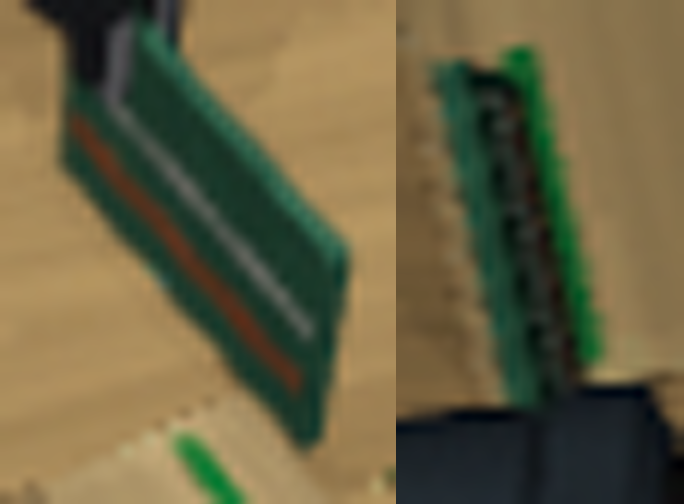

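```bash
cat > tf.py <<'E'
from go import *
from scipy.optimize import least_squares
S=lambda x,y:('scene',(273+x/12-.46,130+y/12-.46)); Tq=lambda x,y:('top',(184+(x-396)/12-.46,218+y/12-.46))
ob=[((.07,-.004,0),S(302,447)),((.07,-.004,.09),S(333,266)),((.07,.004,.09),S(352,243)),((-.07,-.004,0),S(63,165)),((.07,0,.09),Tq(456,66)),((.07,-.004,0),Tq(520,88)),(None,Tq(518,395))]
def X(p,P): return np.array(p[:3])+R.from_euler('ZYX',p[3:6]).as_matrix()@np.array(P)
def f(p):
    return np.concatenate([proj(o[1][0],X(p,o[0] if o[0] else (p[6],0,.09)))[0]-o[1][1] for o in ob])
r=least_squares(f,[.43,.16,.09,.2575,0,0,-.04]); p=r.x
print(p.round(4)); print(r.fun.reshape(-1,2).round(1).tolist())
print(np.sqrt(np.diag(np.linalg.inv(r.jac.T@r.jac)))[:6].round(4)*.5)
u=np.array([np.cos(LY),np.sin(LY)]);v=np.array([-u[1],u[0]])
c=X(p,(0,0,0))[:2]-MOUTH; print('bottom mid in lane',c@u,c@v,'lead bottom',(X(p,(.07,0,0))[:2]-MOUTH)@v,'lead top',(X(p,(.07,0,.09))[:2]-MOUTH)@v)
E
python3 tf.py
```

```text
[ 4.363e-01  1.572e-01  8.580e-02  2.427e-01 -2.000e-04  2.350e-02
 -5.400e-03]
[[0.1, 0.5], [-0.5, -0.5], [-0.2, 0.5], [-0.1, -0.4], [-0.5, 0.1], [-0.2, -0.3], [0.1, -0.0]]
[0.0011 0.0012 0.0018 0.0138 0.012  0.0145]
bottom mid in lane -0.11324495931018358 -0.003220481812569703 lead bottom -0.004255659710764878 lead top -0.006365899013164958
```

>>> servo_tool(
  plan=[
    [1,3.5,5,10,0],
    [1,0,5,15,0],
    [1,0,0,18,0],
    [1,0,0,13,0],
    [1,0,0,8,0],
    [1,0,0,4,0],
    [1,0,0,0,0],
    [1,0,0,0,0],
  ],
)

```text
t: 12.95
ee_pos: [0.403, 0.1512, 0.037]
ee_rot: [0.611, 0.792, 0.0, 0.0]
ft_force: [-0.1, -0.2, -1.8]
opening: 0.0068
```

```bash
python3 z6.py rk2;  python3 - <<'E'
import cv2,numpy as np
s=cv2.imread('pics/rk2_s.png');t=cv2.imread('pics/rk2_t.png')
Z=lambda a:cv2.resize(a,None,fx=12,fy=12,interpolation=2)
cv2.imwrite('pics/rk2z.png',np.hstack([Z(s[143:189,275:308]),Z(t[206:252,176:206])]))
E
```

```text
t 12.95 pos [0.403  0.1512 0.037 ] ang 1.8279 tilt [ 2.e-04 -0.e+00 -1.e+00] F [-0.13 -0.23 -1.82] open 0.0068 q [ 0.1   0.57  2.04 -0.    0.53 -1.73]
twist -0.0004 x,y,z mm [ 0.6 17.   4. ]
```

View pics/rk2z.png

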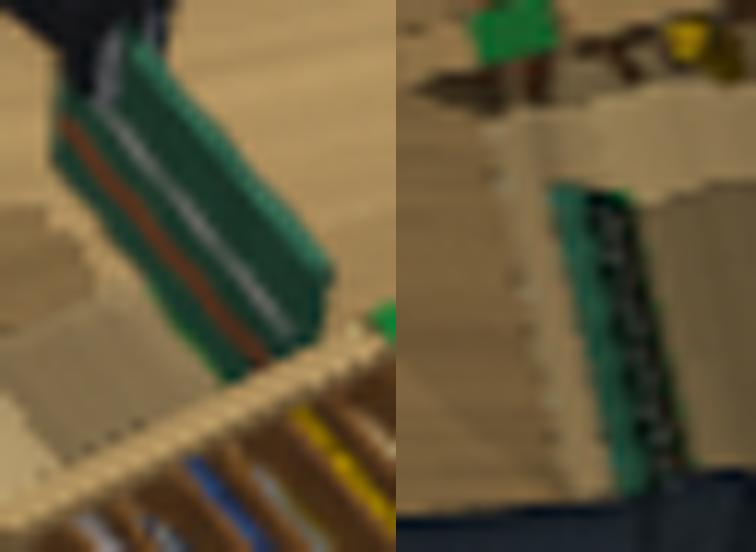

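```bash
python3 - <<'E'
from go import *
u=np.array([np.cos(LY),np.sin(LY)]);v=np.array([-u[1],u[0]])
for q,z in (((570,188),.106),((630,490),.106),((635,198),.016),((692,465),.016)):
    P=onz('top',[(176+(q[0]-396)/12-.46,206+q[1]/12-.46)],z)[0][:2]-MOUTH; print(q,P@u,P@v)
E
```

```text
(570, 188) -0.032763353806817906 -0.002860452119201494
(630, 490) -0.10699333152454775 -0.0008711915308038895
(635, 198) -0.030873288237049764 -0.006035821308181248
(692, 465) -0.10215795940777608 -0.004993365583911337
```

>>> servo_tool(
  plan=[
    [1,0.5,0,1,-0.015],
    [1,0,0,1,0],
    [1,0,6,0,0],
    [1,0,8,0,0],
    [1,0,8,0,0],
    [1,0,6,0,0],
    [1,0,0,0,0],
  ],
)

```text
t: 13.63
ee_pos: [0.4327, 0.1599, 0.035]
ee_rot: [0.604, 0.797, 0.001, 0.001]
ft_force: [1.2, -0.3, -1.5]
opening: 0.0067
```

>>> servo_tool(
  plan=[
    [1,0,5,0,0],
    [1,0,5,0,0],
    [1,0,5,0,0],
    [1,0,0,0,0],
  ],
)

```text
t: 13.97
ee_pos: [0.4458, 0.1637, 0.0349]
ee_rot: [0.605, 0.797, 0.001, 0.001]
ft_force: [-0.2, 1.1, -2.6]
opening: 0.0071
```

```bash
python3 z6.py rk3
```

```text
t 13.97 pos [0.4458 0.1637 0.0349] ang 1.8433 tilt [ 2.3e-03  3.0e-04 -1.0e+00] F [-0.17  1.11 -2.59] open 0.0071 q [ 0.12  0.6   1.94  0.    0.6  -1.73]
twist 0.015 x,y,z mm [ -0.7 -27.6   1.9]
```

View pics/rk3.png

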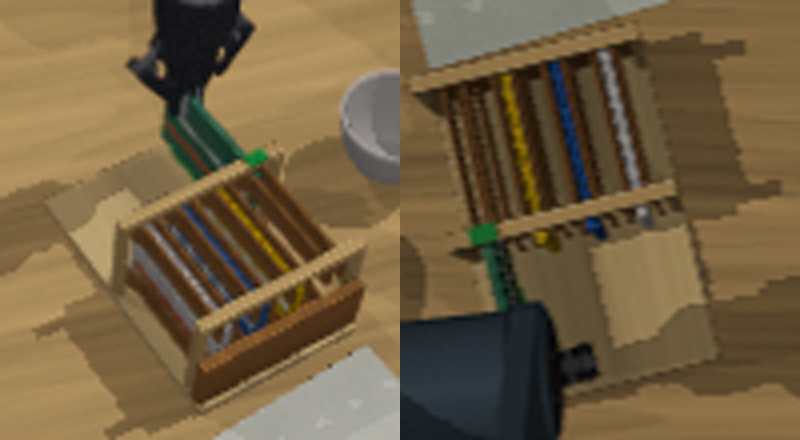

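>>> servo_tool(
  plan=[
    [1,-0.1,5,0,0],
    [1,-0.1,5,0,0],
    [1,0,0,0,0],
  ],
)

```text
t: 14.32
ee_pos: [0.4469, 0.1649, 0.0342]
ee_rot: [0.604, 0.797, -0.005, -0.005]
ft_force: [-8.5, -3.4, 2.5]
opening: 0.007
```

>>> servo_tool(
  plan=[
    [1,-0.1,5,0,0],
    [1,-0.1,5,0,0],
    [1,0,0,0,0],
  ],
)

```text
t: 14.57
ee_pos: [0.4459, 0.1655, 0.0333]
ee_rot: [0.604, 0.797, -0.013, -0.012]
ft_force: [-21.7, -10.7, 10.3]
opening: 0.0069
```

```bash
python3 z6.py rk4
```

```text
t 14.57 pos [0.4459 0.1655 0.0333] ang 1.8439 tilt [-0.0345 -0.0062 -0.9994] F [-21.69 -10.7   10.34] open 0.0069 q [ 0.12  0.62  1.91 -0.    0.66 -1.72]
twist 0.0156 x,y,z mm [ -2.3 -28.1   0.3]
```

View pics/rk4.png

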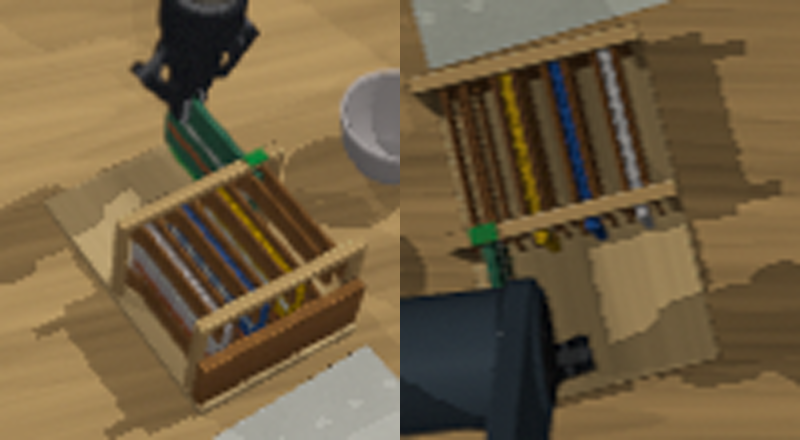

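>>> servo_tool(
  plan=[
    [1,0,-8,0,0],
    [1,0,-8,0,0],
    [1,0,-8,0,0],
    [1,0,0,0,0],
    [1,0,0,0,0],
  ],
)

```text
t: 15.08
ee_pos: [0.4411, 0.1621, 0.035]
ee_rot: [0.605, 0.797, 0.001, 0.001]
ft_force: [-0.3, -0.5, -1.4]
opening: 0.0069
```

```bash
python3 z6.py rk5;  python3 - <<'E'
import cv2,numpy as np
s=cv2.imread('pics/rk5_s.png');t=cv2.imread('pics/rk5_t.png')
Z=lambda a:cv2.resize(a,None,fx=12,fy=12,interpolation=2)
cv2.imwrite('pics/rk5z.png',np.hstack([Z(s[150:196,283:316]),Z(t[190:236,172:202])]))
E
```

```text
t 15.08 pos [0.4411 0.1621 0.035 ] ang 1.8432 tilt [ 1.7e-03  3.0e-04 -1.0e+00] F [-0.28 -0.53 -1.4 ] open 0.0069 q [ 0.11  0.6   1.95  0.    0.59 -1.73]
twist 0.0149 x,y,z mm [ -0.3 -22.6   2. ]
```

View pics/rk5z.png

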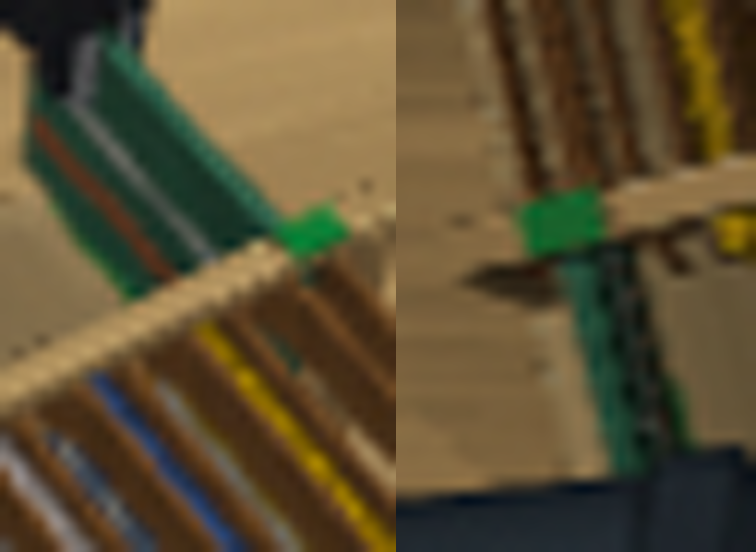

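```bash
python3 - <<'E'
from go import *
u=np.array([np.cos(LY),np.sin(LY)]);v=np.array([-u[1],u[0]])
px=lambda q:(172+(q[0]-396)/12-.46,190+q[1]/12-.46)
for n,q,z in (('cap c',(564,222),.12),('capL',(525,228),.12),('capR',(604,215),.12),('tileTop L',(562,268),.1055),('tileTop R',(597,262),.1055),('rearL',(610,470),.1055),('rearR',(645,466),.1055),('rib stripR',(688,420),.012)):
    P=onz('top',[px(q)],z)[0][:2]-MOUTH; print(n,(P@u).round(4),(P@v).round(4))
s=sense();P=s['ee_pos'][:2]-MOUTH;print('tcp',P@u,P@v)
E
```

```text
cap c 0.0061 -0.0006
capL 0.007 0.0088
capR 0.0054 -0.0103
tileTop L -0.0028 0.0044
tileTop R -0.0035 -0.0041
rearL -0.0535 0.0039
rearR -0.0546 -0.0045
rib stripR -0.0385 -0.005
tcp -0.10653710110589372 0.00018556720013083254
```

>>> servo_tool(
  plan=[
    [1,0,5,0,0],
    [1,0,4,0,0],
    [1,0,3,0,0],
    [1,0,0,0,0],
  ],
)

```text
t: 15.52
ee_pos: [0.4537, 0.1655, 0.0349]
ee_rot: [0.605, 0.797, 0.001, 0.001]
ft_force: [0.6, 0.3, -1.7]
opening: 0.0069
```

```bash
cat > ft.py <<'E'
from go import *
s=sense();u=np.array([np.cos(LY),np.sin(LY)]);v=np.array([-u[1],u[0]]);f=s['ft_force'];m=s['ft_torque'];P=s['ee_pos'][:2]-MOUTH
M=R.from_quat(s['ee_rot']).as_matrix()
print('t',round(s['t'],2),'tcp lane',(P@u*1e3).round(1),(P@v*1e3).round(1),'z',(s['ee_pos'][2]*1e3).round(1),'F u,v,z',(f[:2]@u).round(1),(f[:2]@v).round(1),f[2].round(1),'M u,v,z',(m[:2]@u).round(2),(m[:2]@v).round(2),m[2].round(2),'open',s['opening'].round(4),'ztool u,v',(M[:2,2]@u).round(3),(M[:2,2]@v).round(3))
E
python3 ft.py
```

```text
Traceback (most recent call last):
  File "ft.py", line 4, in <module>
    print('t',round(s['t'],2),'tcp lane',(P@u*1e3).round(1),(P@v*1e3).round(1),'z',(s['ee_pos'][2]*1e3).round(1),'F u,v,z',(f[:2]@u).round(1),(f[:2]@v).round(1),f[2].round(1),'M u,v,z',(m[:2]@u).round(2),(m[:2]@v).round(2),m[2].round(2),'open',s['opening'].round(4),'ztool u,v',(M[:2,2]@u).round(3),(M[:2,2]@v).round(3))
                                                                                                                                                                                                                                                    ^^^^^^^^^^^^^^^^^^
AttributeError: 'float' object has no attribute 'round'
```

```bash
sed -i "s/s\['opening'\].round(4)/round(s['opening'],4)/" ft.py; python3 ft.py; python3 z6.py rk6;  python3 - <<'E'
import cv2,numpy as np
s=cv2.imread('pics/rk6_s.png');t=cv2.imread('pics/rk6_t.png')
Z=lambda a:cv2.resize(a,None,fx=10,fy=10,interpolation=2)
cv2.imwrite('pics/rk6z.png',np.hstack([Z(s[140:196,276:316]),Z(t[180:236,172:202])]))
E
```

```text
t 15.52 tcp lane -94.3 0.4 z 34.9 F u,v,z 0.7 0.1 -1.7 M u,v,z 0.0 0.08 -0.04 open 0.0069 ztool u,v 0.002 -0.0
t 15.52 pos [0.4537 0.1655 0.0349] ang 1.8433 tilt [ 2.4e-03  3.0e-04 -1.0e+00] F [ 0.61  0.27 -1.74] open 0.0069 q [ 0.12  0.61  1.92  0.    0.61 -1.73]
twist 0.015 x,y,z mm [ -0.4 -35.7   1.9]
```

View pics/rk6z.png

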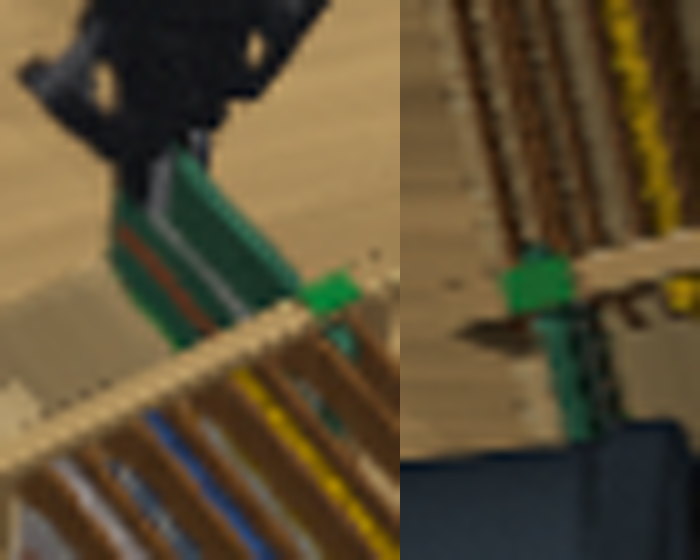

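>>> servo_tool(
  plan=[
    [1,0,4,0,0],
    [1,0,4,0,0],
    [1,0,0,0,0],
  ],
)

```text
t: 15.87
ee_pos: [0.4609, 0.1676, 0.0349]
ee_rot: [0.605, 0.797, 0.001, 0.001]
ft_force: [1.0, 0.1, -2.2]
opening: 0.007
```

```bash
python3 ft.py; python3 - <<'E'
from go import *
u=np.array([np.cos(LY),np.sin(LY)]);v=np.array([-u[1],u[0]])
px=lambda q:(172+(q[0]-400)/10-.45,180+q[1]/10-.45)
for n,q,z in (('lead',(537,243),.1055),('L',(523,250),.1055),('R',(551,250),.1055),('ribL',(505,190),.11),('ribR',(540,180),.11)):
    P=onz('top',[px(q)],z)[0][:2]-MOUTH; print(n,(P@u).round(4),(P@v).round(4))
E
```

```text
t 15.87 tcp lane -86.9 0.5 z 34.9 F u,v,z 1.0 -0.2 -2.2 M u,v,z -0.07 0.05 -0.1 open 0.007 ztool u,v 0.002 -0.0
lead 0.0203 -0.0004
L 0.0193 0.0041
R 0.0173 -0.0039
ribL 0.0371 0.0047
ribR 0.0375 -0.0059
```

>>> servo_tool(
  plan=[
    [1,-0.1,5,0,0],
    [1,0,5,0,0],
    [1,-0.1,5,0,0],
    [1,0,0,0,0],
  ],
)

```text
t: 16.2
ee_pos: [0.4762, 0.1716, 0.035]
ee_rot: [0.604, 0.797, 0.001, 0.001]
ft_force: [0.1, -0.5, -2.6]
opening: 0.0065
```

```bash
python3 ft.py
```

```text
t 16.2 tcp lane -71.0 0.5 z 35.0 F u,v,z -0.0 -0.5 -2.6 M u,v,z -0.09 0.05 -0.06 open 0.0065 ztool u,v 0.003 -0.0
```

Going smoothly, with the leading end about 43 mm inside. I'll continue.

>>> servo_tool(
  plan=[
    [1,0,5,0,0.005],
    [1,0,5,0,0.005],
    [1,0,5,0,0],
    [1,0,0,0,0],
  ],
)

```text
t: 16.53
ee_pos: [0.4905, 0.1756, 0.035]
ee_rot: [0.608, 0.794, 0.001, 0.001]
ft_force: [0.5, 0.2, -1.5]
opening: 0.0067
```

>>> servo_tool(
  plan=[
    [1,0,5,0,0],
    [1,0,5,0,0],
    [1,0,5,0,0],
    [1,0,0,0,0],
  ],
)

```text
t: 16.87
ee_pos: [0.5049, 0.1794, 0.035]
ee_rot: [0.608, 0.794, 0.001, 0.001]
ft_force: [1.4, 0.4, -2.1]
opening: 0.0069
```

```bash
python3 ft.py; python3 z6.py rk7
```

```text
t 16.87 tcp lane -41.3 0.8 z 35.0 F u,v,z 1.4 0.0 -2.1 M u,v,z -0.04 0.09 0.0 open 0.0069 ztool u,v 0.003 -0.0
t 16.87 pos [0.5049 0.1794 0.035 ] ang 1.8333 tilt [ 2.6e-03  4.0e-04 -1.0e+00] F [ 1.39  0.4  -2.08] open 0.0069 q [ 0.13  0.65  1.78  0.    0.71 -1.7 ]
twist 0.005 x,y,z mm [ -0.8 -88.7   2. ]
```

View pics/rk7.png

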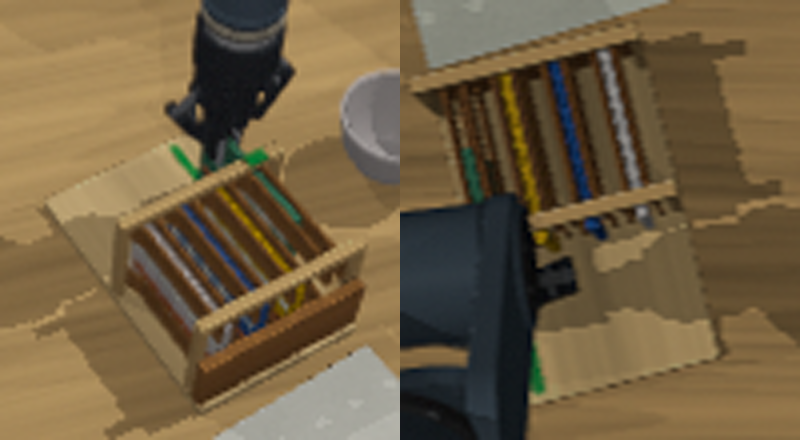

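>>> servo_tool(
  plan=[
    [1,0,0,1,0],
    [1,0,0,0.5,0],
    [1,0,0,0,0],
  ],
)

```text
t: 17.22
ee_pos: [0.5026, 0.1791, 0.0334]
ee_rot: [0.608, 0.794, -0.0, -0.0]
ft_force: [0.2, 0.7, -0.6]
opening: 0.0071
```

```bash
python3 ft.py
```

```text
t 17.22 tcp lane -43.6 1.0 z 33.4 F u,v,z 0.4 0.6 -0.6 M u,v,z 0.0 0.14 -0.06 open 0.0071 ztool u,v -0.0 0.0
```

>>> servo_tool(
  plan=[
    [1,0,0,0.7,0],
    [1,0,0,0,0],
    [0.5,0,0,0,0],
    [0.2,0,0,0,0],
    [0,0,0,0,0],
    [0,0,0,0,0],
    [0,0,0,0,0],
  ],
)

```text
t: 17.8
ee_pos: [0.503, 0.1791, 0.0325]
ee_rot: [0.608, 0.794, 0.0, 0.0]
ft_force: [-0.2, -0.4, 0.8]
opening: 0.0429
```

>>> servo_tool(
  plan=[
    [0,0,0,-10,0],
    [0,0,0,-20,0],
    [0,0,0,-30,0],
    [0,0,0,-20,0],
    [0,0,-20,0,0],
    [1,0,-30,0,0],
    [1,0,-15,0,0],
    [1,0,0,0,0],
    [1,0,0,0,0],
    [1,0,0,0,0],
  ],
)

```text
t: 18.63
ee_pos: [0.4422, 0.1625, 0.1133]
ee_rot: [0.609, 0.794, 0.001, 0.001]
ft_force: [0.6, 0.1, 0.0]
opening: 0.0
```

```bash
python3 ft.py; python3 z6.py rk8
```

```text
t 18.63 tcp lane -106.3 0.3 z 113.3 F u,v,z 0.6 -0.1 0.0 M u,v,z 0.01 0.02 -0.01 open 0.0 ztool u,v 0.003 -0.0
t 18.63 pos [0.4422 0.1625 0.1133] ang 1.8332 tilt [ 3.2e-03  4.0e-04 -1.0e+00] F [0.61 0.09 0.01] open 0.0 q [ 0.11  0.45  1.89  0.    0.8  -1.72]
twist 0.0049 x,y,z mm [ -0.3 -23.7  80.3]
```

View pics/rk8.png

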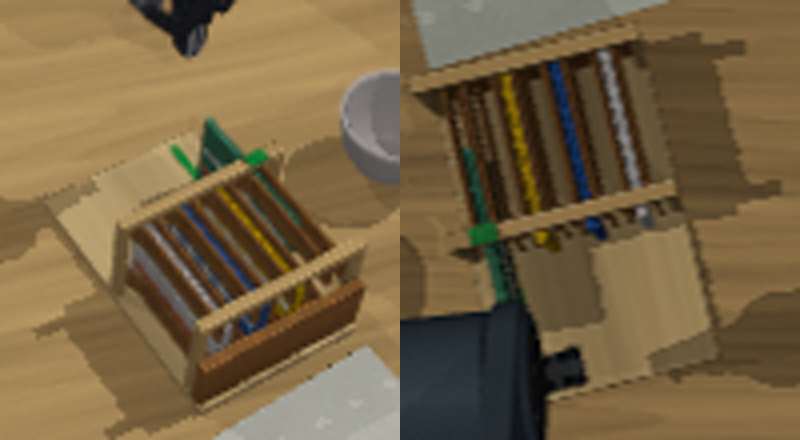

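>>> servo_tool(
  plan=[
    [1,0,0,20,0.005],
    [1,0,0,25,0],
    [1,0,0,20,0],
    [1,0,0,8,0],
    [1,0,0,0,0],
    [1,0,5,0,0],
    [1,0,5,0,0],
    [1,0,5,0,0],
    [1,0,0,0,0],
  ],
)

```text
t: 19.48
ee_pos: [0.4579, 0.1665, 0.0408]
ee_rot: [0.61, 0.792, 0.002, 0.002]
ft_force: [-0.2, 0.1, 0.2]
opening: -0.0001
```

```bash
python3 ft.py; python3 z6.py rk9; python3 - <<'E'
import cv2
s=cv2.imread('pics/rk9_s.png'); cv2.imwrite('pics/rk9z.png',cv2.resize(s[130:190,265:325],None,fx=9,fy=9,interpolation=2))
E
```

```text
t 19.48 tcp lane -90.0 0.3 z 40.8 F u,v,z -0.1 0.2 0.2 M u,v,z 0.03 0.03 -0.02 open -0.0001 ztool u,v 0.005 -0.001
t 19.48 pos [0.4579 0.1665 0.0408] ang 1.8283 tilt [ 5.2e-03  6.0e-04 -1.0e+00] F [-0.16  0.13  0.23] open -0.0001 q [ 0.12  0.6   1.91  0.    0.63 -1.71]
twist 0.0 x,y,z mm [ -0.3 -40.    7.8]
```

View pics/rk9z.png

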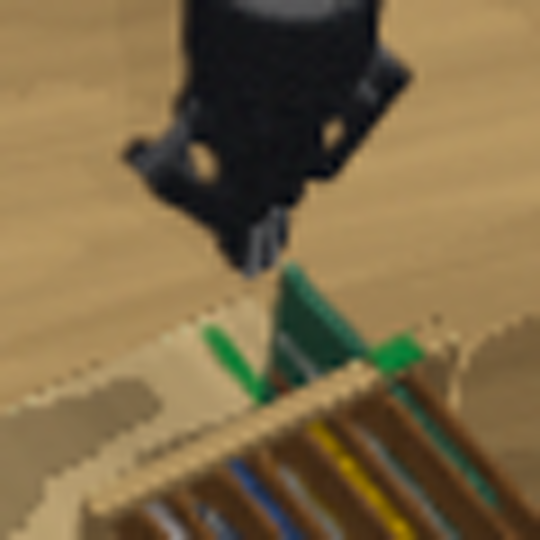

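```bash
python3 - <<'E'
from go import *
s=sense();p=s['ee_pos'];M=R.from_quat(s['ee_rot']).as_matrix()
for b in (0,.015,.03,.045,.06):
    print(b,[((proj('scene',p+M@[x,y,-b])[0]-[265,130])*9).round().tolist() for x in(-.008,.008) for y in (-.011,.011)])
u=np.array([np.cos(LY),np.sin(LY)])
for x in (-.07,-.06): print(x,((proj('scene',np.r_[MOUTH+x*u,.102])[0]-[265,130])*9).round())
E
```

```text
0 [[207.0, 308.0], [235.0, 343.0], [238.0, 294.0], [266.0, 328.0]]
0.015 [[209.0, 286.0], [238.0, 320.0], [241.0, 271.0], [270.0, 306.0]]
0.03 [[212.0, 263.0], [241.0, 297.0], [244.0, 248.0], [273.0, 283.0]]
0.045 [[215.0, 239.0], [244.0, 274.0], [247.0, 225.0], [276.0, 259.0]]
0.06 [[218.0, 216.0], [247.0, 250.0], [250.0, 201.0], [280.0, 236.0]]
-0.07 [278. 259.]
-0.06 [292. 275.]
```

>>> servo_tool(
  plan=[
    [1,0,0,6,0],
    [1,0,0,6,0],
    [1,0,5,0,0],
    [1,0,5,0,0],
    [1,0,5,0,0],
    [1,0,5,0,0],
    [1,0,5,0,0],
    [1,0,5,0,0],
    [1,0,0,0,0],
  ],
)

```text
t: 20.33
ee_pos: [0.4855, 0.174, 0.0277]
ee_rot: [0.61, 0.792, 0.001, 0.001]
ft_force: [0.7, -0.2, -0.2]
opening: -0.0001
```

```bash
python3 ft.py; python3 z6.py rk10
```

```text
t 20.33 tcp lane -61.4 0.4 z 27.7 F u,v,z 0.6 -0.3 -0.2 M u,v,z -0.0 0.03 0.02 open -0.0001 ztool u,v 0.002 -0.0
t 20.33 pos [0.4855 0.174  0.0277] ang 1.8283 tilt [ 2.3e-03  3.0e-04 -1.0e+00] F [ 0.67 -0.16 -0.19] open -0.0001 q [ 0.13  0.65  1.84 -0.    0.65 -1.7 ]
twist 0.0 x,y,z mm [ -0.4 -68.6  -5.3]
```

View pics/rk10.png

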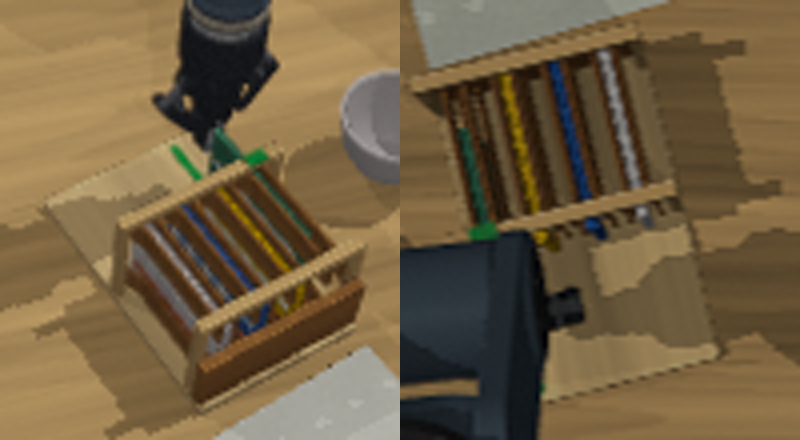

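>>> servo_tool(
  plan=[
    [1,0,5,0,0],
    [1,0,5,0,0],
    [1,0,5,0,0],
    [1,0,5,0,0],
    [1,0,5,0,0],
    [1,0,5,0,0],
    [1,0,0,0,0],
  ],
)

```text
t: 21.02
ee_pos: [0.5147, 0.1817, 0.0277]
ee_rot: [0.61, 0.792, 0.001, 0.001]
ft_force: [-0.3, -0.0, 0.3]
opening: 0.0002
```

```bash
python3 ft.py; python3 z6.py rk11
```

```text
t 21.02 tcp lane -31.2 0.4 z 27.7 F u,v,z -0.3 0.1 0.3 M u,v,z 0.02 0.08 -0.02 open 0.0002 ztool u,v 0.003 -0.0
t 21.02 pos [0.5147 0.1817 0.0277] ang 1.8283 tilt [ 2.6e-03  4.0e-04 -1.0e+00] F [-0.28 -0.01  0.28] open 0.0002 q [ 0.13  0.67  1.76  0.    0.71 -1.69]
twist -0.0 x,y,z mm [ -0.4 -98.8  -5.3]
```

View pics/rk11.png

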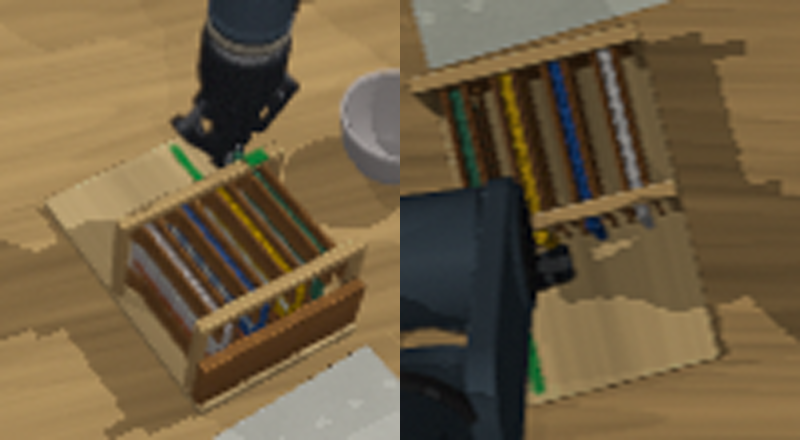

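>>> servo_tool(
  plan=[
    [1,0,3,0,0],
    [1,0,3,0,0],
    [1,0,2,0,0],
    [1,0,0,0,0],
  ],
)

```text
t: 21.45
ee_pos: [0.521, 0.1835, 0.0276]
ee_rot: [0.61, 0.792, 0.0, 0.0]
ft_force: [-0.5, -1.1, -0.2]
opening: -0.0003
```

>>> servo_tool(
  plan=[
    [1,0,1.5,0,0],
    [1,0,1.5,0,0],
    [1,0,0,0,0],
  ],
)

```text
t: 21.7
ee_pos: [0.5236, 0.1842, 0.0276]
ee_rot: [0.61, 0.792, 0.0, 0.0]
ft_force: [-0.5, -0.6, -0.2]
opening: 0.0003
```

```bash
python3 ft.py
```

```text
t 21.7 tcp lane -22.0 0.6 z 27.6 F u,v,z -0.6 -0.5 -0.2 M u,v,z -0.01 0.17 -0.01 open 0.0003 ztool u,v 0.0 -0.0
```

>>> servo_tool(
  plan=[
    [1,0,1.5,0,0],
    [1,0,1.5,0,0],
    [1,0,0,0,0],
  ],
)

```text
t: 21.95
ee_pos: [0.5267, 0.185, 0.0276]
ee_rot: [0.61, 0.792, 0.0, 0.0]
ft_force: [-0.2, -0.2, -0.5]
opening: 0.0001
```

>>> servo_tool(
  plan=[
    [1,0,1,0,0],
    [1,0,1,0,0],
    [1,0,0,0,0],
  ],
)

```text
t: 22.2
ee_pos: [0.5265, 0.185, 0.0275]
ee_rot: [0.61, 0.792, -0.001, -0.001]
ft_force: [-4.4, -0.6, 2.8]
opening: -0.0
```

```bash
python3 ft.py; python3 z6.py rk12
```

```text
t 22.2 tcp lane -19.0 0.7 z 27.5 F u,v,z -4.4 0.5 2.8 M u,v,z -0.09 0.58 0.0 open -0.0 ztool u,v -0.004 0.0
t 22.2 pos [0.5265 0.185  0.0275] ang 1.8286 tilt [-3.5e-03 -8.0e-04 -1.0e+00] F [-4.43 -0.64  2.84] open -0.0 q [ 0.14  0.68  1.73 -0.    0.74 -1.69]
twist 0.0003 x,y,z mm [  -0.7 -111.    -5.5]
```

View pics/rk12.png

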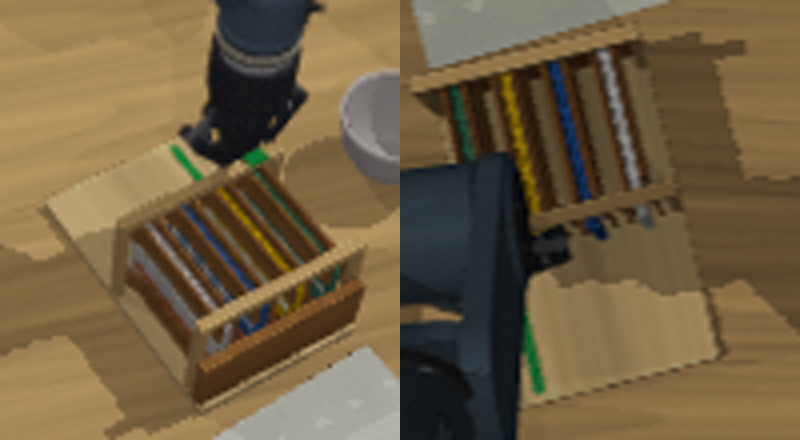

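>>> servo_tool(
  plan=[
    [1,0,1.5,0,0],
    [1,0,1.5,0,0],
    [1,0,0,0,0],
  ],
)

```text
t: 22.55
ee_pos: [0.5261, 0.1851, 0.0273]
ee_rot: [0.61, 0.792, -0.004, -0.003]
ft_force: [-8.9, -3.3, 7.1]
opening: 0.0001
```

```bash
python3 ft.py
```

```text
t 22.55 tcp lane -19.3 0.9 z 27.3 F u,v,z -9.5 -0.9 7.1 M u,v,z -0.2 1.38 -0.02 open 0.0001 ztool u,v -0.01 0.0
```

>>> servo_tool(
  plan=[
    [1,0,-5,0,0],
    [1,0,-15,0,0],
    [1,0,-25,0,0],
    [1,0,-25,0,0],
    [1,0,-20,-15,0],
    [1,0,-10,-30,0],
    [1,-20,0,-35,0],
    [1,-40,0,-35,0],
    [1,-40,0,0,0],
    [1,-40,0,0,0],
    [1,-40,0,0,0],
    [1,-40,0,0,0],
    [1,0,0,0,0],
  ],
)

```text
t: 23.63
ee_pos: [0.4944, -0.0515, 0.1362]
ee_rot: [0.613, 0.79, 0.001, 0.006]
ft_force: [0.4, 1.2, -0.3]
opening: -0.0003
```

```bash
python3 ft.py; python3 z6.py rk13; python3 - <<'E'
import cv2,numpy as np
s=cv2.imread('pics/rk13_s.png');t=cv2.imread('pics/rk13_t.png')
Z=lambda a:cv2.resize(a,None,fx=6,fy=6,interpolation=2)
cv2.imwrite('pics/rk13z.png',np.hstack([Z(s[150:238,285:340]),Z(t[150:238,165:230])]))
from h import *
for n in ('bowl','stone','bottle','lane_home','tile_center'):
    for r in landmark_of(n,'top')[:2]: print(n,np.round(r['score'],2),np.round(r['point'],1))
E
```

```text
t 23.63 tcp lane -110.2 -219.8 z 136.2 F u,v,z 0.7 1.1 -0.3 M u,v,z -0.04 -0.01 -0.02 open -0.0003 ztool u,v 0.009 -0.008
t 23.63 pos [ 0.4944 -0.0515  0.1362] ang 1.8218 tilt [ 0.0107 -0.0055 -0.9999] F [ 0.37  1.22 -0.3 ] open -0.0003 q [-0.33  0.44  1.82 -0.    0.88 -2.15]
twist -0.0065 x,y,z mm [219.8 -19.8 103.2]
bowl 0.87 [138.7 225.7]
stone 0.91 [317.5 162.2]
bottle 0.64 [376.8 181.5]
tile_center 0.47 [183.2 190.6]
```

View pics/rk13z.png

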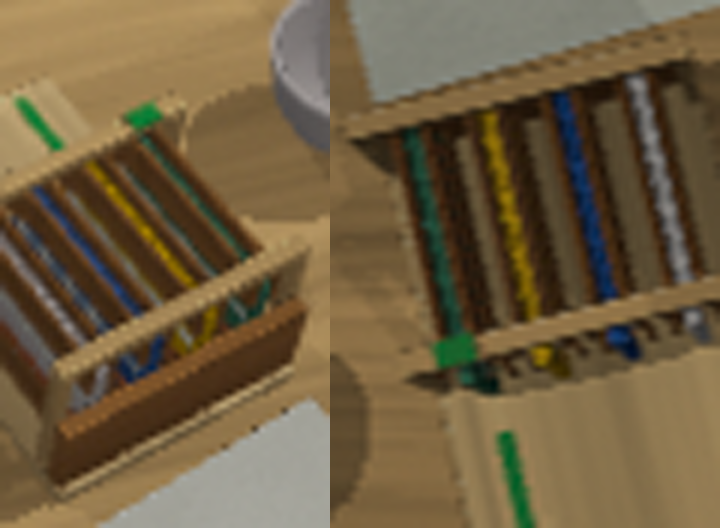

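```bash
python3 - <<'E'
from h import *
t=cv2.imread('pics/rk13_t.png'); t0=cv2.imread('pics/top0.png')
cv2.imwrite('pics/fin.png',np.hstack([cv2.resize(x[195:225,178:230],None,fx=7.5,fy=12,interpolation=2) for x in (t0,t)]))
d=np.abs(t.astype(int)-t0).max(2)[150:220,190:240]; print('changed px over stored tiles',(d>60).sum())
E
```

```text
changed px over stored tiles 14
```

View pics/fin.png

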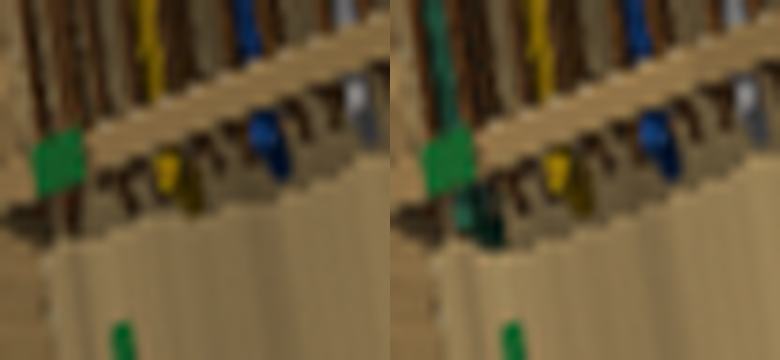

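```bash
python3 -c "
from rig import hand_in; print(hand_in())"
```

```text
the job is handed in; nothing more can be done
None
```

The green tile is fully home in the free lane, upright and released. I handed the job in at about 24 s of the 54 s. `hand_in` gives no verdict, so this rests on my own checks.

**What I did:** I gripped the tile near its rear end, lifted it from the stand and started it in the mouth of the free lane. I carried it to about 73 mm inside, lowered it onto the base and let go. With shut fingers I then pushed its rear end until it stopped.

**Last checks:**
- **Home position:** the push was stopped where I expected the tile to be home, with force rising to about 9.5 N. In the top picture its front end lines up with the stored tiles to well under a pixel, about 1 mm. My only lane-offset check came during insertion and put the tile on the centre line within about 1 mm.
- **Other objects:** the top picture shows the stored tiles unmoved. The network points for the bowl, stone and bottle moved by 3 pixels at most. For the bowl that is about 9 mm; I never touched it, so I take this as scatter in the network's points.

**Problems on the way:**
- **Grip height:** the fingertips appeared about 40 mm higher in the camera pictures than the reported tool position. The first two grips caught only the top few mm of the tile. I re-gripped lower before lifting and judged heights from the pictures after that.
- **Insertion:** the first attempt was blocked at about 12 mm inside the mouth with about 24 N. I backed off and a second gentle approach went in freely. I did not find out why it had caught.

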